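# Pack and weigh the sharpening kit

### The arm

A 6-joint arm with a two-finger parallel gripper is mounted at the origin on a cart in front of the work surface, level with it; the furniture and walls round the work are solid. World frame = base frame: x ahead of the robot, y to its left, z up, the work surface at z = 0. Lengths are in m, angles in rad, forces in N, time in s.
With the tool pointing down it reaches from about 0.25 to 0.775 m from the base axis. Payload 4 kg.
Tool frame: the origin (TCP) lies midway between the tips of the shut fingers; the grasp point (between the pads) lies 19 mm behind it (robot.tcp_to_grasp is the distance from the TCP to the grasp point, in m); z points along the fingers, y is the line along which they close (so a half turn about z gives the same grasp; the last joint's range is limited). The gripper opens to 94 mm and grips with 3 to 60 N. Pads are 16 mm wide; open, the fingers measure 119 mm over their backs; the gripper's body (75 mm by 177 mm) begins 78 mm behind the grasp point.
Start: joints at [-1.313, 0.087, 1.371, -0, 1.684, -0.103], TCP at [0.194, -0.515, 0.206] pointing down, gripper open.
Joint ranges: [-3.1, 3.1], [-0.76, 2.03], [0.27, 2.55], [-1.08, 4.22], [0.17, 2.65], [-2.57, 2.57]. Speed limits (rad/s): [2.79, 2.79, 3.14, 3.14, 3.14, 3.14].

### API

Orientations are given as [roll, pitch, yaw] about the fixed x, y, z axes, in that order (R = Rz(yaw) Ry(pitch) Rx(roll)).
In Python, from bench import robot, viewer gives the robot as it stands. The module is installed in compiled form; this text tells all that it offers.
- The arm moves only by the shell command python3 -m handwheel 'ROWS' [OPENING]. ROWS is JSON, a list of rows, each a list of 6 numbers: the shift along the tool's x, y, z in units of 0.2 m (1.0 is 0.2 m), then the turn, a rotation vector about the tool's x, y, z in units of 30 degrees (1.0 is 30 degrees). In form: [[x, y, z, wx, wy, wz], ...]. A call has 1 to 10 rows; each row is the pose to reach, as a shift and turn from the pose commanded when the call began, along the tool's axes at that moment; what a row does not reach only later rows make up. A row lasts 1/12 s, in which the tool goes at most 41.7 mm and 7.16 degrees, less where a joint would pass 70% of its speed; a pose out of reach is approached as far as the arm can. A call with a number of a shift or a turn outside -1 to 1 is refused whole. A call with a gripper value outside its range is refused whole. OPENING is the gripper's target within -1 to 1 (shut at 1, half-way at 0, fully open at -1), set as the call begins (- or left out, the last holds). The fingers move at their own pace and stop on an object; the grip force is fixed at half the most. Time passes only in rows, so rows that repeat a pose let the fingers close. It gives the time, the measured TCP pose, the force, the opening and the grip force at its end, in the units of the state.
- robot.get_obs(): the state, without advancing time (a new reading comes with each control period).
- viewer.snapshot(name): name is "scene" or "side" or "wrist"; returns the picture (384x512x3 uint8, red, green, blue); there is no depth.
- viewer.calibration(name): a dict with "fx", "fy", "cx", "cy" (pixels), "R" (3x3) and "t" (3): a world point X has camera coordinates R X + t. Camera axes: x right, y down, z forward; pixel columns grow to the right and rows downward; lengths in m; the calibration is good to about 2 mm. A picture is of the moment at which its call begins: read the wrist's pose just before it. calibration takes no time and is no camera call; for the wrist camera it gives the pose at the moment of the call.
- robot.close_job(): hands the job in; it is judged then, once.
The state is a dict: "time": time; "joint_positions": joint angles; "qvel": joint speeds; "joint_torque": joint torques, N m; "tool_pos": TCP position; "ee_rot": TCP orientation; "wrist_force": force on the tool from outside, world axes, zero at the start; "wrist_torque": the same for the moment, N m; "width": finger opening in m; "finger_force": force on a finger pad.
Only numpy, scipy, OpenCV 4.12 (cv2) and the standard library are available. Lean on these libraries where they do the work, as an engineer would, in place of code of your own. Each camera call takes 0.05 s, during which the arm holds its last target. There are 200 camera calls.

### The job

The knife-sharpening kit has to be packed and weighed: lay every sharpening stone on the worktop flat and square in a pocket of the wooden carrier, one to a pocket. Then lift the loaded carrier by the T-bar of its spring scale until it hangs roughly level, a good 4 cm clear of everything, and hold it still there for three seconds so that the scale can be read; after that set it down flat in the middle of the chopping board, its 170 mm sides along the board's long sides, and only then lock the scale for the journey: turn the yellow wing knob clockwise until its screw is home and the knob has slipped on by about 30 degrees or more. Leave the other things on the worktop where they are.

Things in the scene. Friction and masses are not known exactly. Their poses are not given: they have to be found in the camera images.
- carrier: wooden tray, 162 (x) x 170 (y) mm, 0.37 kg with scale and knob, loose; origin: centre of its underside. Four pockets, each 38 (x) x 74 (y) mm, floor 6 mm and walls' top 14 mm up, two on each side (-x, +x) of a flat middle strip. On the strip's middle a spring scale: tube 24 mm across up to 40 mm, stem 10 mm, T-bar (scale_grip); near its -y end the locking knob (lock_grip)
- pocket0 (a point): the pocket at the carrier's -x, -y corner: the point where the centre of a seated stone comes, 20 mm above the carrier's underside (14 mm above the pocket's floor); axes as the carrier's, the pocket is long along y
- pocket1 (a point): the pocket at the carrier's -x, +y corner: the point where the centre of a seated stone comes, 20 mm above the carrier's underside (14 mm above the pocket's floor); axes as the carrier's, the pocket is long along y
- pocket2 (a point): the pocket at the carrier's +x, -y corner: the point where the centre of a seated stone comes, 20 mm above the carrier's underside (14 mm above the pocket's floor); axes as the carrier's, the pocket is long along y
- pocket3 (a point): the pocket at the carrier's +x, +y corner: the point where the centre of a seated stone comes, 20 mm above the carrier's underside (14 mm above the pocket's floor); axes as the carrier's, the pocket is long along y
- scale_grip (a point): centre of the scale's T-bar handle, a dark rubber bar with red ends, 18 mm thick (across the carrier's y) and 66 mm long (along the carrier's x); 62 mm above the carrier's underside when the scale is slack; 44 mm to 62 mm is free below it but for the stem. It moves up with the handle
- scale (a joint): how far the scale's handle is drawn up out of its tube, m: 0 slack, at most 0.06; spring of 200 N/m with damping, so about 17 mm with the empty carrier hanging from it and about 45 mm at most with four heavy stones. The carrier only leaves the table when the spring carries its whole weight
- lock_grip (a point): middle of the locking knob's grip, a yellow upright wing 10 mm thick (this point's own x) and 28 mm long (its own y, which turns with the knob), 29 to 48 mm above the carrier's underside (this point: 42 mm), on a round black knob 28 mm across. Upright axis, 64 mm from the carrier's centre towards its -y side; clockwise from above tightens
- lock_screw (a joint): how far the lock's screw is turned in, rad, growing clockwise: starts loose at 0 to 0.8, home against its stop at 3.0. It turns with the knob, with little friction, until it is home
- lock_knob (a joint): how far the knob has slipped (clicked round) on its screw, rad, growing clockwise: 0 until the screw is home; from there on the knob slips at its set torque of 0.06 N m
- stone0: sharpening stone with terracotta upper face (lower layer pale), a flat block 34 (x) x 70 (y) x 28 (z) mm, 0.09 to 0.15 kg, loose; origin at its centre. May be absent. It fits any pocket, 2 mm play on each side, and stands 20 mm proud of the walls there
- stone1: sharpening stone with blue upper face (lower layer pale), a flat block 34 (x) x 70 (y) x 28 (z) mm, 0.09 to 0.15 kg, loose; origin at its centre. May be absent. It fits any pocket, 2 mm play on each side, and stands 20 mm proud of the walls there
- stone2: sharpening stone with green upper face (lower layer pale), a flat block 34 (x) x 70 (y) x 28 (z) mm, 0.09 to 0.15 kg, loose; origin at its centre. May be absent. It fits any pocket, 2 mm play on each side, and stands 20 mm proud of the walls there
- stone3: sharpening stone with black upper face (lower layer pale), a flat block 34 (x) x 70 (y) x 28 (z) mm, 0.09 to 0.15 kg, loose; origin at its centre. May be absent. It fits any pocket, 2 mm play on each side, and stands 20 mm proud of the walls there
- chopping_board: white chopping board, 200 (x) x 290 (y) x 10 (z) mm, fixed flat on the worktop; origin: centre of its underside
- garlic: bystander, loose: a garlic bulb, about 56 mm
- egg_timer: bystander, loose: a white wind-up egg timer, 63 mm across, 48 mm tall
- onion: bystander, loose: a brown onion, about 65 mm
- mug: bystander, loose: a blue and white mug, 98 mm tall
- teaspoon: bystander, loose: a steel teaspoon, 130 mm long, lying
Not all that is in view belongs to the job. What is shaped like the stone1 but purple is not meant.

How it is judged:
On the way, in this order (a step that is already met when the one before it is completed fails the run):
1. every stone that is present lies flat and square in a pocket of the carrier (((distance between stone0 and pocket0 below 0.006 m and angle between the z axis of stone0 and the z axis of carrier, either way round below 0.06 rad and angle between the y axis of stone0 and the y axis of carrier, either way round below 0.12 rad) or (distance between stone0 and pocket1 below 0.006 m and angle between the z axis of stone0 and the z axis of carrier, either way round below 0.06 rad and angle between the y axis of stone0 and the y axis of carrier, either way round below 0.12 rad) or (distance between stone0 and pocket2 below 0.006 m and angle between the z axis of stone0 and the z axis of carrier, either way round below 0.06 rad and angle between the y axis of stone0 and the y axis of carrier, either way round below 0.12 rad) or (distance between stone0 and pocket3 below 0.006 m and angle between the z axis of stone0 and the z axis of carrier, either way round below 0.06 rad and angle between the y axis of stone0 and the y axis of carrier, either way round below 0.12 rad)) and ((distance between stone1 and pocket0 below 0.006 m and angle between the z axis of stone1 and the z axis of carrier, either way round below 0.06 rad and angle between the y axis of stone1 and the y axis of carrier, either way round below 0.12 rad) or (distance between stone1 and pocket1 below 0.006 m and angle between the z axis of stone1 and the z axis of carrier, either way round below 0.06 rad and angle between the y axis of stone1 and the y axis of carrier, either way round below 0.12 rad) or (distance between stone1 and pocket2 below 0.006 m and angle between the z axis of stone1 and the z axis of carrier, either way round below 0.06 rad and angle between the y axis of stone1 and the y axis of carrier, either way round below 0.12 rad) or (distance between stone1 and pocket3 below 0.006 m and angle between the z axis of stone1 and the z axis of carrier, either way round below 0.06 rad and angle between the y axis of stone1 and the y axis of carrier, either way round below 0.12 rad)) and ((distance between stone2 and pocket0 below 0.006 m and angle between the z axis of stone2 and the z axis of carrier, either way round below 0.06 rad and angle between the y axis of stone2 and the y axis of carrier, either way round below 0.12 rad) or (distance between stone2 and pocket1 below 0.006 m and angle between the z axis of stone2 and the z axis of carrier, either way round below 0.06 rad and angle between the y axis of stone2 and the y axis of carrier, either way round below 0.12 rad) or (distance between stone2 and pocket2 below 0.006 m and angle between the z axis of stone2 and the z axis of carrier, either way round below 0.06 rad and angle between the y axis of stone2 and the y axis of carrier, either way round below 0.12 rad) or (distance between stone2 and pocket3 below 0.006 m and angle between the z axis of stone2 and the z axis of carrier, either way round below 0.06 rad and angle between the y axis of stone2 and the y axis of carrier, either way round below 0.12 rad)) and ((distance between stone3 and pocket0 below 0.006 m and angle between the z axis of stone3 and the z axis of carrier, either way round below 0.06 rad and angle between the y axis of stone3 and the y axis of carrier, either way round below 0.12 rad) or (distance between stone3 and pocket1 below 0.006 m and angle between the z axis of stone3 and the z axis of carrier, either way round below 0.06 rad and angle between the y axis of stone3 and the y axis of carrier, either way round below 0.12 rad) or (distance between stone3 and pocket2 below 0.006 m and angle between the z axis of stone3 and the z axis of carrier, either way round below 0.06 rad and angle between the y axis of stone3 and the y axis of carrier, either way round below 0.12 rad) or (distance between stone3 and pocket3 below 0.006 m and angle between the z axis of stone3 and the z axis of carrier, either way round below 0.06 rad and angle between the y axis of stone3 and the y axis of carrier, either way round below 0.12 rad))), for 0.3 s.
2. the loaded carrier hangs from its drawn-out scale, roughly level (0.25 rad) and still, at least 30 mm above the worktop, for 2 s, with all stones in their pockets (all of step 1 and height (world z) of carrier above 0.03 m and angle between carrier's own z axis and vertical below 0.25 rad and value of joint scale above 0.01 m and linear speed of carrier below 0.03 m/s), for 2 s.
3. the loaded carrier stands on the chopping board, its scale slack (all of step 1 and x of carrier in the frame of chopping_board between -0.025 and 0.025 m and y of carrier in the frame of chopping_board between -0.04 and 0.04 m and height (world z) of carrier between 0.007 and 0.013 m and angle between carrier's own z axis and vertical below 0.04 rad and angle between the y axis of carrier and the y axis of chopping_board, either way round below 0.15 rad and value of joint scale below 0.005 m and linear speed of carrier below 0.01 m/s), for 0.3 s.
4. the lock's screw is home and its knob has slipped by at least 0.35 rad (value of joint lock_screw above 2.9 rad and value of joint lock_knob above 0.35 rad), for 0.1 s.
At the end, for the whole second after the job is handed in: Carrier flat and at rest on the board, centre within 25 mm (across) and 40 mm (along) of the board's, turned under 0.15 rad from it (either way round), scale slack; every stone in a pocket, within 6 mm of its point, tilted under 0.06 rad; lock screw home (over 2.9 rad), knob slipped over 0.35 rad (all of step 3 and all of step 4); the robot touches nothing.
It fails at once if the garlic is shifted by more than 4 cm (distance of garlic from where it was at the start of the episode above 0.04 m).
It fails at once if the egg timer is shifted by more than 4 cm (distance of egg_timer from where it was at the start of the episode above 0.04 m).
It fails at once if the onion is shifted by more than 4 cm (distance of onion from where it was at the start of the episode above 0.04 m).
It fails at once if the mug is shifted by more than 4 cm (distance of mug from where it was at the start of the episode above 0.04 m).
It fails at once if the teaspoon is shifted by more than 4 cm (distance of teaspoon from where it was at the start of the episode above 0.04 m).
Of stone0, stone1, stone2, stone3 only 3 to 4 are there at a start; the rules pass over those that are not, and their reading is None.
At some moment in a run one of stone0, stone1, stone2, stone3 may be knocked a few centimetres aside while the robot is not near it.
It also fails if it takes over 200 s, if anything falls off the work surface, if the arm or the gripper's body presses on something with over 40 N, if the wrist force passes 120 N, or if a joint passes its speed limit or range.

## Working session

There is one attempt and no reset: what is moved stays moved. The work goes in short steps, Python scripts to look and compute and a shell command to move; the robot and the scene stay as the last step left them, time stands still between calls to the robot, and variables do not carry over. Pictures are saved under pics/ and viewed, at most 19 in all, crops included, and the job is handed in when it is done.

```bash
mkdir -p pics
python3 - <<'E'
from bench import robot, viewer
import cv2,numpy as np
for n in("scene","side"):
    im=viewer.snapshot(n); np.save(f"pics/{n}.npy",im)
    cv2.imwrite(f"pics/{n}0.png",cv2.resize(im[:,:,::-1],(768,576),interpolation=cv2.INTER_CUBIC))
    c=viewer.calibration(n); print(n,{k:np.round(v,3).tolist() for k,v in c.items()})
o=robot.get_obs();print(o)
E
```

```text
scene {'fx': 465.081, 'fy': 465.081, 'cx': 256.388, 'cy': 195.368, 'R': [[0.508, -0.861, -0.006], [-0.702, -0.41, -0.582], [0.499, 0.3, -0.813]], 't': [-0.25, 0.496, 1.333]}
side {'fx': 377.947, 'fy': 377.947, 'cx': 253.831, 'cy': 195.615, 'R': [[-0.3, 0.954, 0.004], [0.798, 0.253, -0.547], [-0.522, -0.161, -0.837]], 't': [0.122, -0.45, 1.403]}
{'time': 0.1, 'joint_positions': array([-1.31312041e+00,  8.79137413e-02,  1.37204935e+00, -4.34414491e-05,
        1.68356879e+00, -1.03134768e-01]), 'qvel': array([ 0.00020823, -0.00320074, -0.00393351,  0.00016174, -0.00047321,
       -0.00186884]), 'joint_torque': array([ 2.73172358e-03, -3.41252518e+01, -3.03300869e+01,  7.20799528e-02,
        3.04719445e-02, -1.09776834e-04]), 'tool_pos': array([ 0.19401246, -0.51414764,  0.20443063]), 'ee_rot': array([-3.13965929e+00, -1.56701404e-04,  3.60805684e-01]), 'wrist_force': array([-0.63058067,  0.66364597,  0.01219127]), 'wrist_torque': array([ 0.00606745, -0.01981807, -0.01585327]), 'finger_force': 0.0, 'width': 0.09399537671439445}
```

View pics/scene0.png

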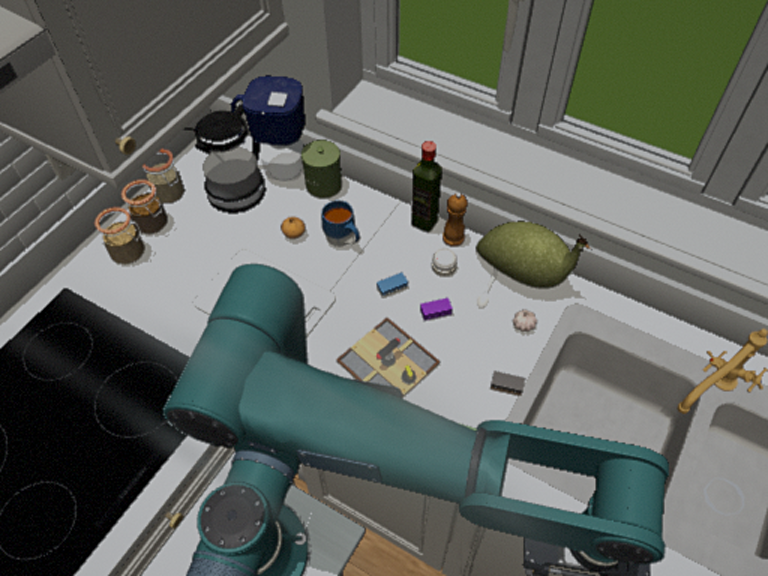

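View pics/side0.png

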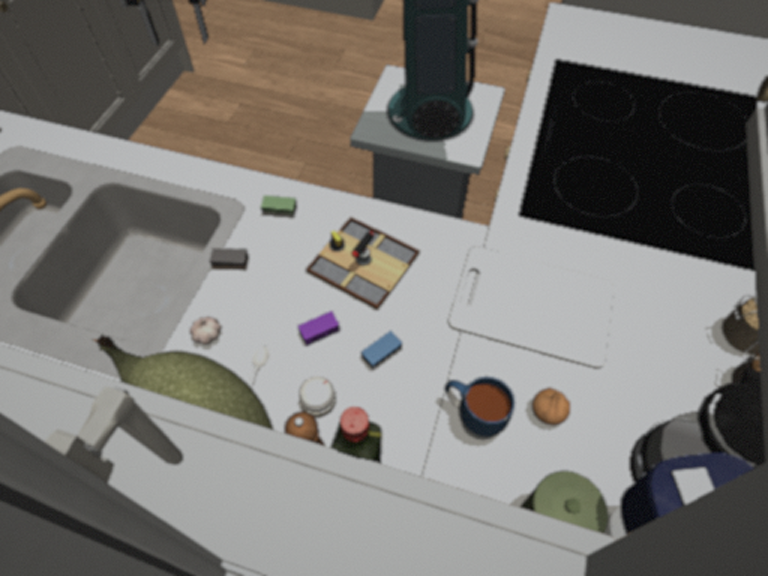

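The side view shows green (279,205), black (229,258) and blue (381,349) stones, and the purple decoy at (319,327). There is no terracotta stone. The carrier is around (363,262) and the board around (535,305). Next I'll turn these into world positions.

```bash
cat > h.py <<'E'
import numpy as np,cv2
def ray(c,px,z):
    px=np.atleast_2d(np.asarray(px,float)); R=np.array(c["R"]);t=np.array(c["t"])
    d=np.c_[(px[:,0]-c["cx"])/c["fx"],(px[:,1]-c["cy"])/c["fy"],np.ones(len(px))]@R
    o=-R.T@t
    return o+d*((z-o[2])/d[:,2])[:,None]
def blob(im,c,lo,hi,z,roi=None,amin=20):
    "blobs by HSV range -> world centre, sizes, long-axis angle at plane z"
    m=cv2.inRange(cv2.cvtColor(im,cv2.COLOR_RGB2HSV),np.array(lo),np.array(hi))
    if roi: k=np.zeros_like(m);k[roi[1]:roi[3],roi[0]:roi[2]]=1;m*=k
    out=[]
    for q in cv2.findContours(m,cv2.RETR_EXTERNAL,cv2.CHAIN_APPROX_NONE)[0]:
        if cv2.contourArea(q)<amin: continue
        w=ray(c,q[:,0],z)[:,:2]
        (ce,s,a)=cv2.minAreaRect((w*1000).astype(np.float32))
        if s[0]<s[1]: a+=90; s=s[::-1]
        out.append((np.round(ce,0).tolist(),np.round(s,0).tolist(),round((a+90)%180-90,1),np.round(q[:,0].mean(0)).tolist()))
    return out
E
python3 - <<'E'
from bench import viewer
from h import *
im=np.load("pics/side.npy");c=viewer.calibration("side")
print("hsv",[cv2.cvtColor(im,cv2.COLOR_RGB2HSV)[y,x].tolist() for x,y in((186,136),(152,172),(254,233),(212,218),(224,161))])
print("green",blob(im,c,(40,70,40),(75,255,255),.028,(165,120,210,150)))
print("blue",blob(im,c,(95,90,50),(118,255,255),.028,(230,215,275,250)))
print("purple",blob(im,c,(125,90,50),(150,255,255),.028))
print("black",blob(im,c,(0,0,0),(180,120,80),.028,(135,160,170,182)))
print("yellow",blob(im,c,(22,120,80),(35,255,255),.042,(215,150,240,175),5))
print("red",blob(im,c,(0,120,50),(8,255,255),.062,(225,145,260,180),3),blob(im,c,(170,120,50),(180,255,255),.062,(225,145,260,180),3))
P=np.array([(352,219),(419,252),(377,306),(307,269)])/1.5
w=ray(c,P,.014)[:,:2];print("carrier",w.round(3).tolist(),w.mean(0))
P=np.array([(466,246),(616,286),(604,364),(449,322)])/1.5
w=ray(c,P,.010)[:,:2];print("board",w.round(3).tolist(),w.mean(0))
crop=im[90:270,130:430];cv2.imwrite("pics/c1.png",cv2.resize(crop[:,:,::-1],(800,480),interpolation=cv2.INTER_CUBIC))
E
```

```text
hsv [[49, 65, 146], [17, 18, 98], [104, 93, 151], [139, 136, 156], [23, 150, 85]]
green []
blue [([679.0, 86.0], [67.0, 31.0], -32.9, [254.0, 232.0])]
purple [([672.0, -36.0], [67.0, 40.0], -44.3, [212.0, 218.0])]
black [([583.0, -258.0], [68.0, 33.0], -72.4, [154.0, 175.0])]
yellow [([475.0, -73.0], [26.0, 12.0], 40.8, [224.0, 158.0])]
red [([516.0, -17.0], [13.0, 9.0], 57.1, [237.0, 169.0])] []
carrier [[0.398, -0.066], [0.44, 0.091], [0.588, 0.049], [0.548, -0.109]] [ 0.4933549  -0.00866363]
board [[0.393, 0.178], [0.4, 0.48], [0.579, 0.474], [0.578, 0.188]] [0.48753231 0.33000366]
```

View pics/c1.png

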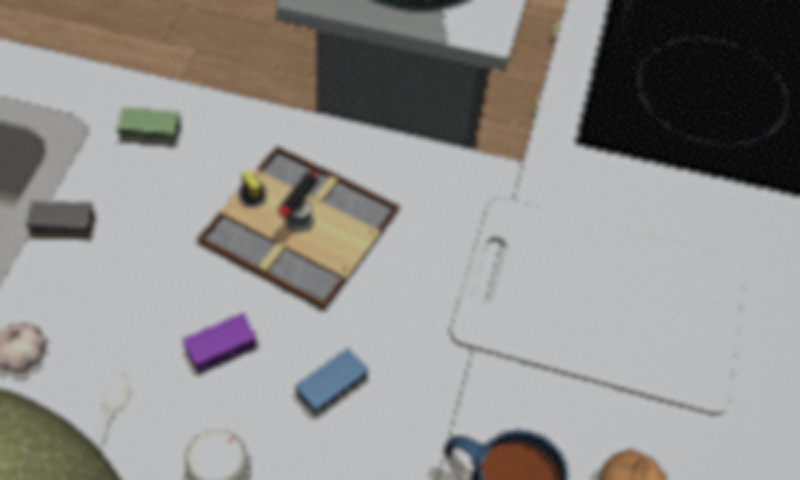

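The black stone reads about 68x33 mm, and the blue and carrier sizes agree with the given ones. From the knob direction, the carrier's yaw is about -16°. I'll get the green stone and the first move.

```bash
cat >> h.py <<'E'
from scipy.spatial.transform import Rotation as Ro
def delta(x,y,z,yaw,half=True):
    "shift/turn in move units from the measured pose to tool-down pose (mm, deg)"
    from bench import robot
    o=robot.get_obs(); R=Ro.from_euler('xyz',o["ee_rot"])
    best=None
    for k in ((0,180) if half else (0,)):
        T=Ro.from_euler('xyz',[np.pi,0,np.radians(yaw+k)])
        r=(R.inv()*T).as_rotvec()
        if best is None or np.linalg.norm(r)<np.linalg.norm(best): best=r
    d=R.inv().apply(np.array([x,y,z])/1000-o["tool_pos"])/.2
    print("t",round(o["time"],2),"pos",(o["tool_pos"]*1000).round(1),"yaw",np.degrees(o["ee_rot"][2]).round(1),"q6",o["joint_positions"][5].round(2),"w",round(o["width"],4),"F",o["wrist_force"].round(1))
    print("d",d.round(3).tolist(),"turn",(best/np.radians(30)).round(3).tolist())
def snap(n,name=None,crop=None,s=1.5):
    from bench import viewer
    c=viewer.calibration(n);im=viewer.snapshot(n)
    if name:
        k=im if crop is None else im[crop[1]:crop[3],crop[0]:crop[2]]
        cv2.imwrite("pics/"+name,cv2.resize(k[:,:,::-1],None,fx=s,fy=s,interpolation=cv2.INTER_CUBIC))
    return im,c
E
python3 - <<'E'
from bench import viewer
from h import *
im=np.load("pics/side.npy");c=viewer.calibration("side")
g=blob(im,c,(38,45,40),(75,255,255),.028,(165,120,210,150))
print("green",g);print("red",blob(im,c,(170,90,50),(180,255,255),.062,(225,145,260,180),3))
delta(g[0][0][0],g[0][0][1],180,g[0][2])
E
```

```text
green [([419.0, -223.0], [69.0, 42.0], -79.1, [186.0, 136.0])]
red []
t 0.1 pos [ 194.  -514.1  204.4] yaw 20.7 q6 -0.1 w 0.094 F [-0.6  0.7  0. ]
d [1.566, -0.965, 0.124] turn [-0.003, -0.003, -2.674]
```

```bash
python3 -m handwheel '[[0.2,-0.12,0,0,0,-0.2],[0.4,-0.24,0,0,0,-0.4],[0.6,-0.36,0,0,0,-0.6],[0.8,-0.48,0,0,0,-0.8],[1,-0.6,0,0,0,-1],[1,-0.6,0,0,0,-1]]' -1
python3 -c "
from h import *
delta(419,-223,180,101)"
```

```text
time: 0.6
tool_pos: [0.3405, -0.3284, 0.2052]
ee_rot: [-3.141, -0.002, 0.89]
wrist_force: [0.1, -0.8, -0.6]
width: 0.0944
finger_force: 0.0
t 0.6 pos [ 340.5 -328.4  205.2] yaw 51.0 q6 -0.21 w 0.0944 F [ 0.1 -0.8 -0.6]
d [0.657, -0.026, 0.127] turn [0.0, -0.003, -1.666]
```

```bash
python3 -m handwheel '[[0.15,0,0.02,0,0,-0.2],[0.3,0,0.05,0,0,-0.4],[0.45,0,0.08,0,0,-0.6],[0.6,0,0.1,0,0,-0.8],[0.64,0,0.1,0,0,-1],[0.64,0,0.1,0,0,-1]]'
python3 -m handwheel '[[0,0,0,0,0,-0.22],[0,0,0,0,0,-0.44],[0,0,0,0,0,-0.67],[0,0,0,0,0,-0.67],[0,0,0,0,0,-0.67]]'
python3 - <<'E'
from h import *
im,c=snap("wrist","w1.png");np.save("pics/w1.npy",im)
print(blob(im,c,(38,45,40),(75,255,255),.028))
delta(419,-223,180,101)
E
```

```text
time: 1.1
tool_pos: [0.4207, -0.2306, 0.1845]
ee_rot: [-3.14, -0.001, 1.414]
wrist_force: [0.0, -0.2, 0.7]
width: 0.094
finger_force: 0.0
time: 1.52
tool_pos: [0.4195, -0.2334, 0.1854]
ee_rot: [-3.141, 0.0, 1.753]
wrist_force: [-0.1, -0.8, 0.1]
width: 0.0938
finger_force: 0.0
[([412.0, -226.0], [70.0, 33.0], -79.3, [253.0, 179.0])]
t 1.57 pos [ 419.6 -233.3  185.4] yaw 100.5 q6 -0.81 w 0.0939 F [-0.5 -0.5  0.1]
d [0.051, 0.006, 0.027] turn [-0.001, 0.0, -0.018]
```

View pics/w1.png

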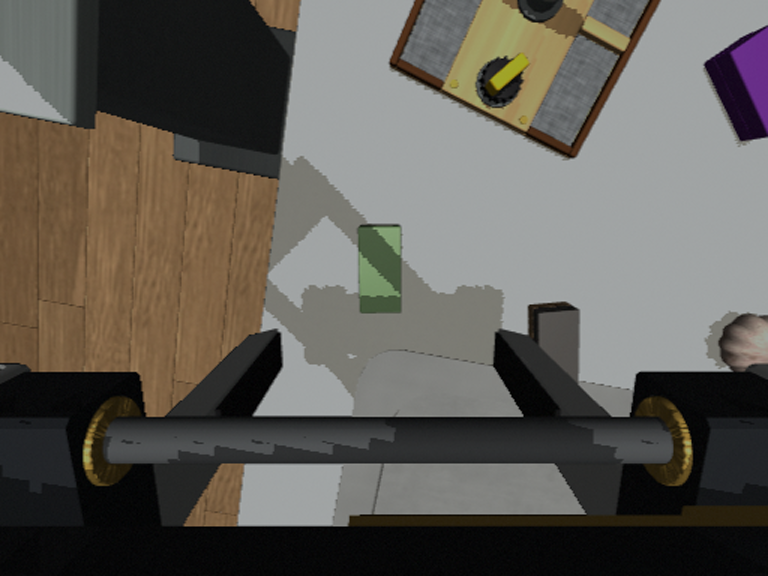

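Green is at (412,-226) with a clean 70x33 mm outline at yaw 100.7. I'll descend on it.

```bash
python3 -c "
from h import *
delta(412,-226,12,100.7)"
```

```text
t 1.57 pos [ 419.6 -233.3  185.4] yaw 100.5 q6 -0.81 w 0.0939 F [-0.5 -0.5  0.1]
d [0.043, -0.031, 0.867] turn [-0.001, 0.0, -0.008]
```

```bash
python3 -m handwheel '[[0.043,-0.031,0.2,0,0,0],[0.043,-0.031,0.4,0,0,0],[0.043,-0.031,0.6,0,0,0],[0.043,-0.031,0.75,0,0,0],[0.043,-0.031,0.83,0,0,0],[0.043,-0.031,0.86,0,0,0],[0.043,-0.031,0.865,0,0,0],[0.043,-0.031,0.865,0,0,0]]'
python3 -c "
from h import *
delta(412,-226,12,100.7)"
```

```text
time: 2.23
tool_pos: [0.4128, -0.2261, 0.0133]
ee_rot: [3.141, 0.001, 1.757]
wrist_force: [0.1, -0.1, -0.4]
width: 0.0937
finger_force: 0.0
t 2.23 pos [ 412.8 -226.1   13.3] yaw 100.7 q6 -0.81 w 0.0937 F [ 0.1 -0.1 -0.4]
d [0.001, -0.004, 0.006] turn [0.002, 0.002, -0.001]
```

```bash
python3 -m handwheel '[[0,0,0,0,0,0],[0,0,0,0,0,0],[0,0,0,0,0,0],[0,0,0,0,0,0],[0,0,0,0,0,0],[0,0,0,0,0,0],[0,0,0,0,0,0],[0,0,0,0,0,0],[0,0,0,0,0,0]]' 1
python3 -m handwheel '[[0,0,-0.1,0,0,0],[0,0,-0.3,0,0,0],[0,0,-0.5,0,0,0],[0,0,-0.7,0,0,0],[0,0,-0.85,0,0,0],[0,0,-0.85,0,0,0],[0,0,-0.85,0,0,0]]'
python3 - <<'E'
from h import *
im,c=snap("side","s2.png",(140,80,440,280),2.6);np.save("pics/s2.npy",im)
delta(412,-226,180,100.7)
E
```

```text
time: 2.98
tool_pos: [0.4123, -0.2254, 0.0124]
ee_rot: [-3.141, -0.0, 1.759]
wrist_force: [-0.2, 0.2, 0.0]
width: 0.0373
finger_force: 0.0
time: 3.57
tool_pos: [0.4132, -0.2261, 0.1843]
ee_rot: [3.139, 0.003, 1.759]
wrist_force: [0.4, -0.6, -1.1]
width: 0.034
finger_force: 29.9
t 3.62 pos [ 412.1 -225.3  181.9] yaw 100.8 q6 -0.81 w 0.0333 F [-0.1  1.3 -2.3]
d [-0.003, -0.001, 0.009] turn [-0.001, -0.001, 0.002]
```

View pics/s2.png

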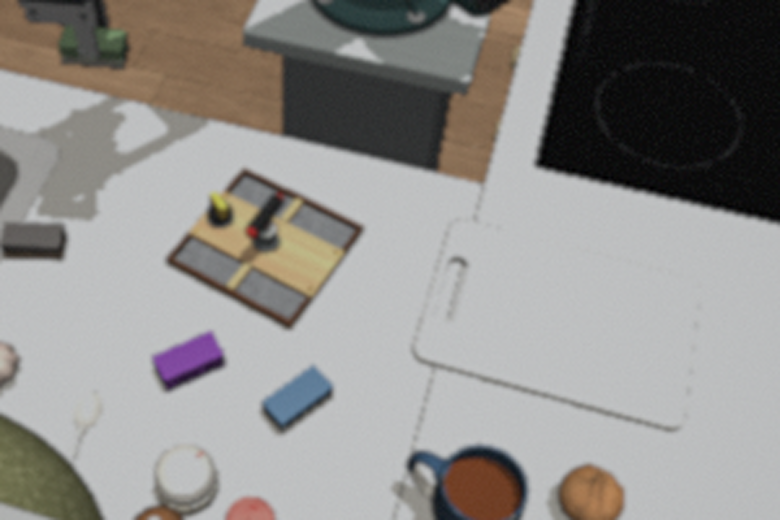

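The stone is gripped (width 34 mm) and the carrier is undisturbed at (265,248). I'll move to look at the carrier from the -y side.

```bash
python3 -m handwheel '[[0.15,-0.08,-0.05,0,0,0.2],[0.3,-0.16,-0.1,0,0,0.4],[0.45,-0.24,-0.15,0,0,0.6],[0.52,-0.3,-0.2,0,0,0.8],[0.52,-0.34,-0.2,0,0,0.88],[0.52,-0.34,-0.2,0,0,0.88],[0.52,-0.34,-0.2,0,0,0.88]]'
python3 - <<'E'
from h import *
im,c=snap("wrist","w2.png");np.save("pics/w2.npy",im)
import json;json.dump({k:np.array(v).tolist() for k,v in c.items()},open("pics/w2.json","w"))
delta(480,-110,220,74.3)
E
```

```text
time: 4.2
tool_pos: [0.3254, -0.1355, 0.2203]
ee_rot: [-3.138, -0.001, 1.299]
wrist_force: [0.4, 0.4, -2.4]
width: 0.0336
finger_force: 29.9
t 4.25 pos [ 325.6 -135.7  220.3] yaw 74.4 q6 -0.28 w 0.0336 F [-0.9 -0.1 -1.1]
d [0.331, 0.709, -0.0] turn [-0.007, -0.002, 0.004]
```

View pics/w2.png

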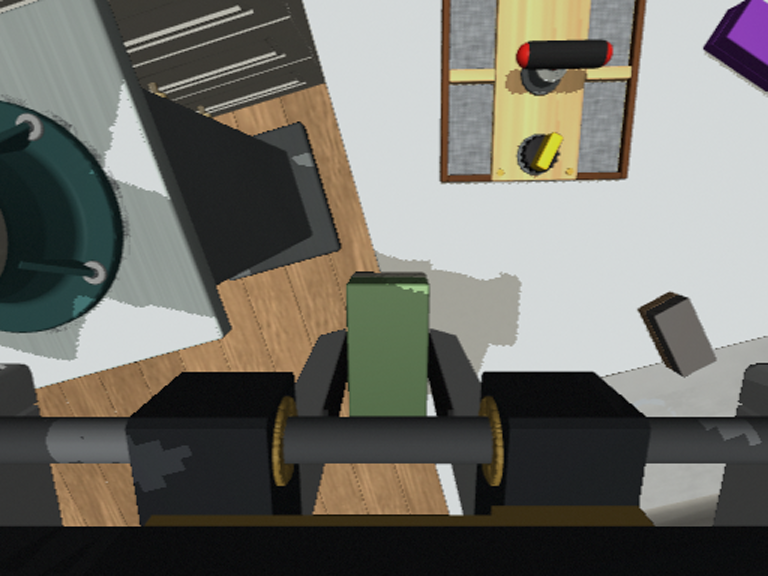

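In this picture the carrier is square to the image. Its rim corners are at (441,182) and (627,180), the -x pockets are at x 449–495, the divider is at y 69–82, the knob is at (541,153), and the T-bar runs (525,54)–(607,54). Green hangs square between the fingers, far edge at y≈285.

Run:
```python
from h import *
import json
c=json.load(open("pics/w2.json"));im=np.load("pics/w2.npy")
P=lambda *p:np.array(p)/1.5
w=ray(c,P((441,182),(627,180),(449,82),(495,82),(449,177),(495,177),(579,82),(623,82)),.014)*1000
print(w.round(1)[:,:2].tolist())
v=w[1]-w[0];yaw=np.degrees(np.arctan2(v[1],v[0]));print("len",np.linalg.norm(v),"yaw",yaw)
g=ray(c,P((521,54),(611,52)),.062)*1000;print("tbar",g.round(1).tolist(),g.mean(0)); v=g[1]-g[0];print(np.linalg.norm(v),np.degrees(np.arctan2(v[1],v[0])))
print("knob",ray(c,P((549,151)),.042)*1000, ray(c,P((541,153)),.03)*1000)
R=np.array(c["R"]);t=np.array(c["t"]);o=-R.T@t
print("cam",o*1000,"fx",c["fx"]); z=c["fx"]*.034/(80/1.5)
print("stone top z",o[2]*1000-z*1000)
m=blob(im,c,(38,45,40),(75,255,255),o[2]-z); print(m)
print(ray(c,P((388,285)),o[2]-z)*1000)
```

```text
[[391.6, -73.0], [547.3, -114.8], [417.3, 2.8], [453.9, -7.5], [399.3, -70.8], [437.7, -81.5], [520.6, -26.2], [555.5, -36.0]]
len 161.21921021584296 yaw -15.032961740513407
tbar [[462.0, -2.5, 62.0], [523.9, -18.6, 62.0]] [492.96883096 -10.55792788  62.        ]
63.969095483917556 -14.518881562131368
knob [[476.34261614 -72.90421894  42.        ]] [[474.16871918 -72.70713657  30.        ]]
cam [344.60286294 -71.9898317  398.89986499] fx 285.19937100121865
stone top z 217.0852659732878
[([326.0, -136.0], [66.0, 37.0], 74.5, [258.0, 231.0])]
[[ 334.22269475 -108.19900663  217.08526597]]
```

```bash
cat >> h.py <<'E'
def pocket(cx,cy,yaw,i):
    a=np.radians(yaw);x=(-56,-56,56,56)[i];y=(-42.3,42.3)[i%2]
    return (cx+x*np.cos(a)-y*np.sin(a),cy+x*np.sin(a)+y*np.cos(a))
E
python3 - <<'E'
from h import *
p=pocket(492,-11.3,-15,0);print(p)
delta(*p,130,75)
E
```

```text
(np.float64(426.9601081199756), np.float64(-37.66479592628643))
t 4.25 pos [ 325.6 -135.7  220.3] yaw 74.4 q6 -0.28 w 0.0336 F [-0.9 -0.1 -1.1]
d [0.608, 0.358, 0.451] turn [-0.007, -0.002, -0.019]
```

```bash
python3 -m handwheel '[[0.15,0.09,0,0,0,-0.02],[0.3,0.18,0.1,0,0,-0.02],[0.45,0.27,0.2,0,0,-0.02],[0.57,0.34,0.35,0,0,-0.02],[0.605,0.358,0.45,0,0,-0.02],[0.605,0.358,0.45,0,0,-0.02],[0.605,0.358,0.45,0,0,-0.02],[0.605,0.358,0.45,0,0,-0.02]]'
python3 - <<'E'
from h import *
im,c=snap("wrist","w3.png");np.save("pics/w3.npy",im)
import json;json.dump({k:np.array(v).tolist() for k,v in c.items()},open("pics/w3.json","w"))
print(np.round(c["R"],3).tolist())
delta(427,-37.7,130,75)
E
```

```text
time: 4.92
tool_pos: [0.4278, -0.0394, 0.1328]
ee_rot: [-3.141, 0.0, 1.308]
wrist_force: [-0.0, 0.5, -1.5]
width: 0.0337
finger_force: 29.9
[[0.965, -0.26, 0.0], [-0.253, -0.94, 0.23], [-0.06, -0.222, -0.973]]
t 4.97 pos [428.3 -39.7 133.7] yaw 74.9 q6 0.04 w 0.0336 F [ 0.2  0.5 -1.7]
d [0.008, -0.009, 0.019] turn [0.004, 0.001, -0.003]
```

View pics/w3.png

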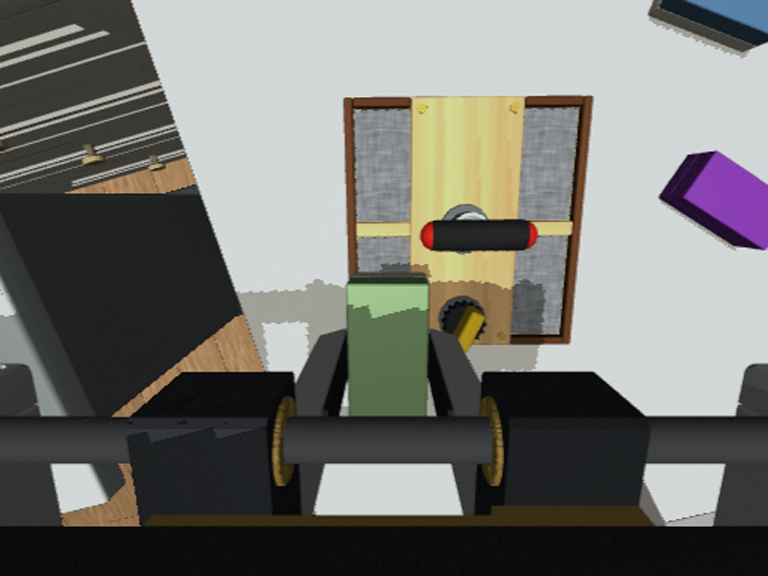

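The picture shows the full tray outline at (345,98), (592,97) and (568,343), with the divider at y≈229. The stone front is at (348–428, 285).

Run:
```python
from h import *
import json
c=json.load(open("pics/w3.json"));im=np.load("pics/w3.npy")
P=lambda *p:np.array(p)/1.5
w=ray(c,P((345,98),(592,97),(569,343)),.014)[:,:2]*1000
print(w.round(1).tolist(),np.linalg.norm(w[1]-w[0]),np.linalg.norm(w[1]-w[2]))
ce=(w[0]+w[2])/2;v=w[1]-w[0];u=w[1]-w[2];print("c",ce,np.degrees(np.arctan2(v[1],v[0])),np.degrees(np.arctan2(-u[0],u[1])))
a=np.radians(-15);Rm=np.array([[np.cos(a),-np.sin(a)],[np.sin(a),np.cos(a)]])
q=(ray(c,P((353,108),(411,108),(411,222),(411,236),(354,222)),.014)[:,:2]*1000-ce)@Rm
print("pocket1 edges, carrier frame",q.round(1).tolist())
m=cv2.inRange(cv2.cvtColor(im,cv2.COLOR_RGB2HSV),np.array((38,45,20)),np.array((75,255,255)))
ys,xs=np.nonzero(m);print("mask rows",ys.min(),"widths",[(y,xs[ys==y].min(),xs[ys==y].max()) for y in (193,200,215,230,250,265) if (ys==y).any()])
tcp=np.array([428.3,-39.7,133.7]);
for z in (.140,.145,.150,.155):
    k=(ray(c,P((348,285),(428,285)),z)*1000-tcp)@np.array([[np.cos(np.radians(75)),np.sin(np.radians(75))],[np.sin(np.radians(75)),-np.cos(np.radians(75))],[0,0]])
    print(z,k.round(1).tolist())
```

```text
[[435.7, 90.5], [589.3, 49.7], [547.3, -111.9]] 158.96075108939291 166.98332201818351
c [491.46597966 -10.70083685] -14.880135296507829 -14.577124495280112
pocket1 edges, carrier frame [[-75.1, 77.3], [-37.5, 77.3], [-36.7, 4.5], [-36.6, -5.1], [-75.8, 4.5]]
mask rows 184 widths [(193, np.int64(231), np.int64(285)), (200, np.int64(231), np.int64(285)), (215, np.int64(232), np.int64(284)), (230, np.int64(231), np.int64(285)), (250, np.int64(231), np.int64(285)), (265, np.int64(233), np.int64(284))]
0.14 [[31.0, -15.6], [31.0, 17.1]]
0.145 [[32.1, -15.1], [32.0, 16.6]]
0.15 [[33.1, -14.7], [33.1, 16.1]]
0.155 [[34.2, -14.2], [34.1, 15.7]]
```

```bash
sed -i 's/42.3/42/g' h.py
cat >> h.py <<'E'
def cw(cx,cy,yaw,x,y):
    a=np.radians(yaw);return (cx+x*np.cos(a)-y*np.sin(a),cy+x*np.sin(a)+y*np.cos(a))
E
python3 - <<'E'
from h import *
delta(*cw(491.8,-11,-14.9,-56.7,-41),40,75.1)
E
```

```text
t 4.97 pos [428.3 -39.7 133.7] yaw 74.9 q6 0.04 w 0.0336 F [ 0.2  0.5 -1.7]
d [0.015, -0.014, 0.469] turn [0.004, 0.001, -0.006]
```

```bash
python3 -m handwheel '[[0.015,-0.014,0.1,0,0,0],[0.015,-0.014,0.25,0,0,0],[0.015,-0.014,0.4,0,0,0],[0.015,-0.014,0.45,0,0,0],[0.015,-0.014,0.45,0,0,0],[0.015,-0.014,0.45,0,0,0]]'
python3 - <<'E'
from h import *
im,c=snap("wrist","w4.png")
delta(*cw(491.8,-11,-14.9,-56.7,-41),18,75.1)
E
```

```text
time: 5.47
tool_pos: [0.4265, -0.0358, 0.0439]
ee_rot: [3.14, 0.0, 1.307]
wrist_force: [0.0, -0.2, -0.6]
width: 0.0334
finger_force: 29.9
t 5.52 pos [427.4 -35.9  44.8] yaw 74.9 q6 0.05 w 0.0338 F [ 1.3  0.3 -1. ]
d [-0.002, -0.005, 0.134] turn [0.008, -0.0, -0.006]
```

View pics/w4.png

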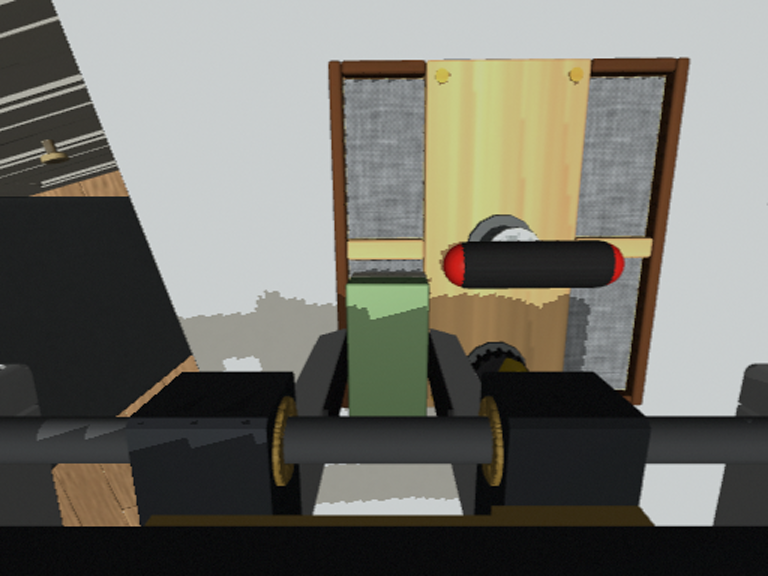

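The stone is lined up over pocket0 (pocket x 343–425, stone 347–428, perspective accounted for). I'll lower it gently and watch the force.

```bash
python3 -m handwheel '[[0,-0.004,0.03,0,0,0],[0,-0.004,0.06,0,0,0],[0,-0.004,0.08,0,0,0],[0,-0.004,0.09,0,0,0],[0,-0.004,0.1,0,0,0],[0,-0.004,0.11,0,0,0],[0,-0.004,0.115,0,0,0],[0,-0.004,0.115,0,0,0]]'
python3 -c "
from h import *
delta(*cw(491.8,-11,-14.9,-56.7,-41),18,75.1)"
```

```text
time: 6.18
tool_pos: [0.4252, -0.0351, 0.0227]
ee_rot: [-3.141, 0.001, 1.309]
wrist_force: [-6.7, 0.7, 17.4]
width: 0.0338
finger_force: 30.0
t 6.18 pos [425.2 -35.1  22.7] yaw 75.0 q6 0.05 w 0.0338 F [-6.7  0.7 17.4]
d [-0.003, 0.008, 0.024] turn [-0.0, 0.001, -0.003]
```

```bash
python3 -m handwheel '[[0,-0.005,0,0,0,0],[0,-0.01,0,0,0,0],[0,-0.01,0.005,0,0,0],[0,-0.01,0.01,0,0,0]]'
python3 -c "
from h import *
delta(*cw(491.8,-11,-14.9,-56.7,-41),18,75.1)"
python3 -m handwheel '[[0,0.005,0,0,0,0],[0,0.01,0,0,0,0],[0,0.015,0,0,0,0],[0,0.015,0,0,0,0]]'
python3 -c "
from h import *
delta(*cw(491.8,-11,-14.9,-56.7,-41),18,75.1)"
```

```text
time: 6.52
tool_pos: [0.4253, -0.0351, 0.0225]
ee_rot: [3.137, 0.001, 1.309]
wrist_force: [-6.9, 0.5, 28.4]
width: 0.0339
finger_force: 30.0
t 6.52 pos [425.3 -35.1  22.5] yaw 75.0 q6 0.05 w 0.0339 F [-6.9  0.5 28.4]
d [-0.003, 0.007, 0.022] turn [0.009, 0.001, -0.003]
time: 6.85
tool_pos: [0.4254, -0.0351, 0.0225]
ee_rot: [-3.139, 0.001, 1.309]
wrist_force: [-14.5, 2.6, 29.4]
width: 0.0336
finger_force: 30.0
t 6.85 pos [425.4 -35.1  22.5] yaw 75.0 q6 0.05 w 0.0336 F [-14.5   2.6  29.4]
d [-0.003, 0.006, 0.022] turn [-0.004, 0.001, -0.003]
```

```bash
python3 -m handwheel '[[0,0,-0.01,0,0,0],[0,0,-0.01,0,0,0],[0,0,-0.01,0,0,0],[0,0,-0.01,0,0,0],[0,0,-0.01,0,0,0]]' -0.15
python3 -m handwheel '[[-0.02,0,-0.1,0,0,0],[-0.04,0,-0.3,0,0,0],[-0.1,0,-0.5,0,0,0],[-0.3,0,-0.6,0,0,0],[-0.5,0,-0.65,0,0,0],[-0.5,0,-0.65,0,0,0],[-0.5,0,-0.65,0,0,0]]' -0.15
python3 - <<'E'
from h import *
im,c=snap("wrist","w5.png");np.save("pics/w5.npy",im)
import json;json.dump({k:np.array(v).tolist() for k,v in c.items()},open("pics/w5.json","w"))
delta(425,-35,180,75.1)
for z in(.034,.042): print(z,blob(im,c,(38,45,20),(75,255,255),z))
E
```

```text
time: 7.27
tool_pos: [0.4257, -0.0351, 0.0189]
ee_rot: [-3.141, 0.0, 1.309]
wrist_force: [-0.0, -0.1, 0.1]
width: 0.0538
finger_force: 0.0
time: 7.85
tool_pos: [0.4, -0.1335, 0.15]
ee_rot: [3.14, 0.0, 1.304]
wrist_force: [-0.0, -0.2, -0.8]
width: 0.0541
finger_force: 0.0
t 7.9 pos [ 399.7 -132.   148.9] yaw 74.8 q6 -0.19 w 0.0539 F [-0.4  0.3 -0.1]
d [0.501, -0.005, -0.155] turn [-0.001, -0.002, -0.009]
0.034 [([426.0, -38.0], [69.0, 34.0], 75.1, [257.0, 95.0])]
0.042 [([426.0, -39.0], [67.0, 33.0], 75.1, [257.0, 95.0])]
```

View pics/w5.png

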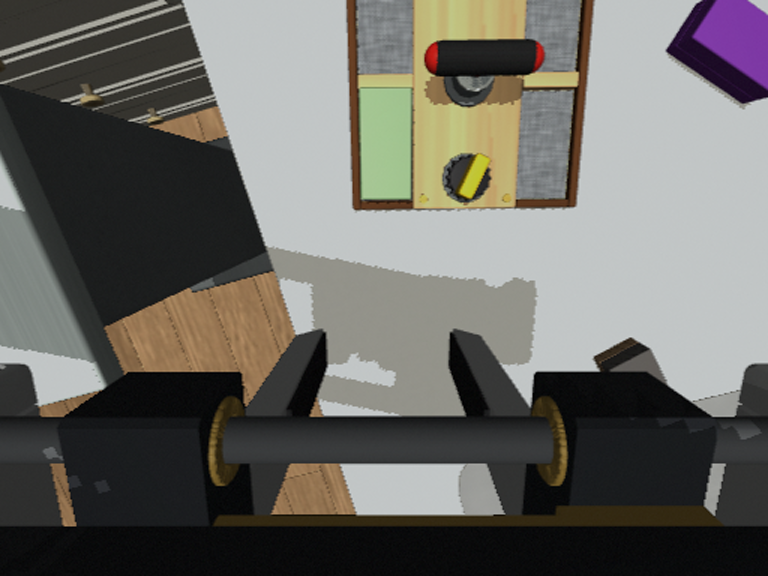

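Green is seated: 69x34 mm at its expected height, (426,-38), yaw 75. Black is next.

```bash
python3 -c "
from h import *
delta(583,-265,180,107.6)"
```

```text
t 7.9 pos [ 399.7 -132.   148.9] yaw 74.8 q6 -0.19 w 0.0539 F [-0.4  0.3 -0.1]
d [-0.402, 1.058, -0.156] turn [-0.001, -0.002, -1.092]
```

```bash
python3 -m handwheel '[[-0.08,0.18,-0.1,0,0,-0.2],[-0.16,0.36,-0.15,0,0,-0.4],[-0.24,0.54,-0.155,0,0,-0.6],[-0.32,0.72,-0.155,0,0,-0.8],[-0.4,0.9,-0.155,0,0,-1],[-0.4,1,-0.155,0,0,-1],[-0.4,1,-0.155,0,0,-1],[-0.4,1,-0.155,0,0,-1]]' -1
python3 - <<'E'
from h import *
im,c=snap("wrist","w6.png");np.save("pics/w6.npy",im)
print(blob(im,c,(0,0,40),(180,80,150),.028,(170,60,342,278),200))
delta(583,-265,180,107.6)
E
```

```text
time: 8.57
tool_pos: [0.5727, -0.2587, 0.1776]
ee_rot: [-3.138, -0.004, 1.834]
wrist_force: [-0.3, -0.2, -0.4]
width: 0.0938
finger_force: 0.0
[([566.0, -247.0], [253.0, 216.0], -74.9, [255.0, 170.0])]
t 8.62 pos [ 572.1 -258.7  178.6] yaw 105.1 q6 -0.78 w 0.0941 F [ 0.4 -0.6  0.1]
d [-0.045, 0.044, -0.007] turn [-0.005, -0.006, -0.084]
```

View pics/w6.png

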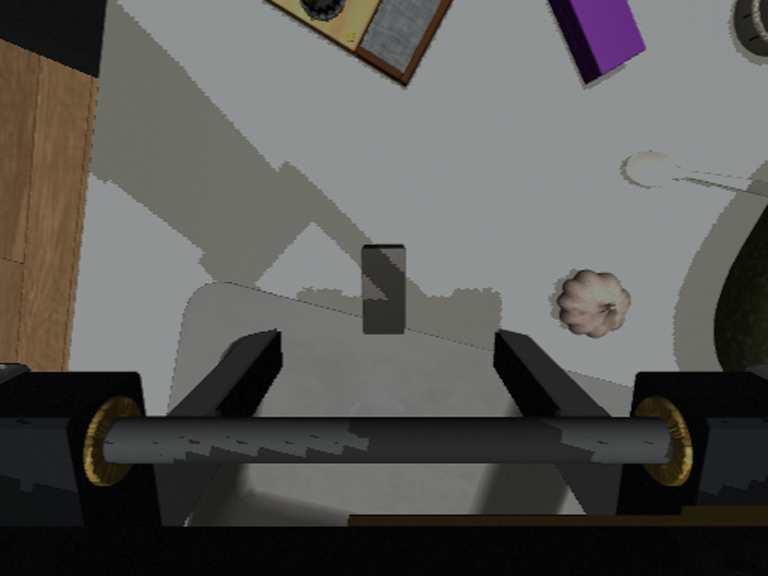

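The black top face is at (362–405, 249–334), square to the image. The garlic at (594,303) is about 16 cm away.

Run:
```python
from h import *
from bench import viewer
c=viewer.calibration("wrist")
w=ray(c,np.array([(362,249),(405,249),(405,333),(362,334)])/1.5,.028)*1000
v=w[:2].mean(0)-w[2:].mean(0);print(w.mean(0),np.linalg.norm(v),np.linalg.norm(w[0]-w[1]),np.degrees(np.arctan2(v[1],v[0])))
p=w.mean(0);delta(p[0],p[1],11,np.degrees(np.arctan2(v[1],v[0])))
```

```text
[ 571.85405347 -266.95497629   28.        ] 68.2436901278088 33.13808544074635 104.92543695282467
t 8.62 pos [ 572.1 -258.7  178.6] yaw 105.1 q6 -0.78 w 0.0941 F [ 0.4 -0.6  0.1]
d [-0.042, -0.01, 0.838] turn [-0.005, -0.006, 0.005]
```

```bash
python3 -m handwheel '[[-0.04,-0.01,0.2,0,0,0],[-0.04,-0.01,0.4,0,0,0],[-0.04,-0.01,0.6,0,0,0],[-0.04,-0.01,0.75,0,0,0],[-0.04,-0.01,0.81,0,0,0],[-0.04,-0.01,0.83,0,0,0],[-0.04,-0.01,0.835,0,0,0],[-0.04,-0.01,0.835,0,0,0]]'
python3 -m handwheel '[[0,0,0,0,0,0],[0,0,0,0,0,0],[0,0,0,0,0,0],[0,0,0,0,0,0],[0,0,0,0,0,0],[0,0,0,0,0,0],[0,0,0,0,0,0],[0,0,0,0,0,0],[0,0,0,0,0,0],[0,0,0,0,0,0]]' 1
python3 -m handwheel '[[0,0,0,0,0,0],[0,0,0,0,0,0],[0,0,-0.1,0,0,0],[0,0,-0.3,0,0,0],[0,0,-0.5,0,0,0],[0,0,-0.7,0,0,0],[0,0,-0.85,0,0,0],[0,0,-0.85,0,0,0],[0,0,-0.85,0,0,0]]'
python3 - <<'E'
from h import *
delta(*cw(491.8,-11,-14.9,56,-42),130,75.1)
E
```

```text
time: 9.28
tool_pos: [0.5738, -0.2695, 0.0161]
ee_rot: [3.139, 0.003, 1.833]
wrist_force: [0.9, -0.7, 0.4]
width: 0.0941
finger_force: 0.0
time: 10.12
tool_pos: [0.5724, -0.2691, 0.0133]
ee_rot: [-3.141, -0.0, 1.832]
wrist_force: [0.4, -0.2, 0.3]
width: 0.0341
finger_force: 30.0
time: 10.87
tool_pos: [0.5737, -0.2697, 0.1863]
ee_rot: [3.138, 0.004, 1.832]
wrist_force: [-0.2, 0.3, -2.0]
width: 0.0337
finger_force: 30.0
t 10.87 pos [ 573.7 -269.7  186.3] yaw 105.0 q6 -0.79 w 0.0337 F [-0.2  0.3 -2. ]
d [1.035, 0.076, 0.278] turn [0.01, 0.006, 0.996]
```

```bash
python3 -m handwheel '[[0.15,0.01,0,0,0,0.1],[0.3,0.02,0,0,0,0.3],[0.45,0.03,0,0,0,0.5],[0.6,0.04,0,0,0,0.7],[0.75,0.05,0.05,0,0,0.85],[0.9,0.06,0.1,0,0,1],[0.99,0.076,0.2,0,0,1],[0.99,0.076,0.27,0,0,1],[0.99,0.076,0.27,0,0,1]]'
python3 - <<'E'
from h import *
im,c=snap("wrist","w7.png");np.save("pics/w7.npy",im)
import json;json.dump({k:np.array(v).tolist() for k,v in c.items()},open("pics/w7.json","w"))
delta(*cw(491.8,-11,-14.9,56,-42),130,75.1)
E
```

```text
time: 11.62
tool_pos: [0.5319, -0.0717, 0.1227]
ee_rot: [-3.129, 0.0, 1.311]
wrist_force: [-0.1, 0.5, -2.2]
width: 0.0336
finger_force: 30.0
t 11.67 pos [533.1 -72.8 124.8] yaw 75.0 q6 0.02 w 0.0337 F [-0.  -0.4 -0.4]
d [0.035, 0.001, -0.026] turn [-0.017, 0.001, -0.002]
```

View pics/w7.png

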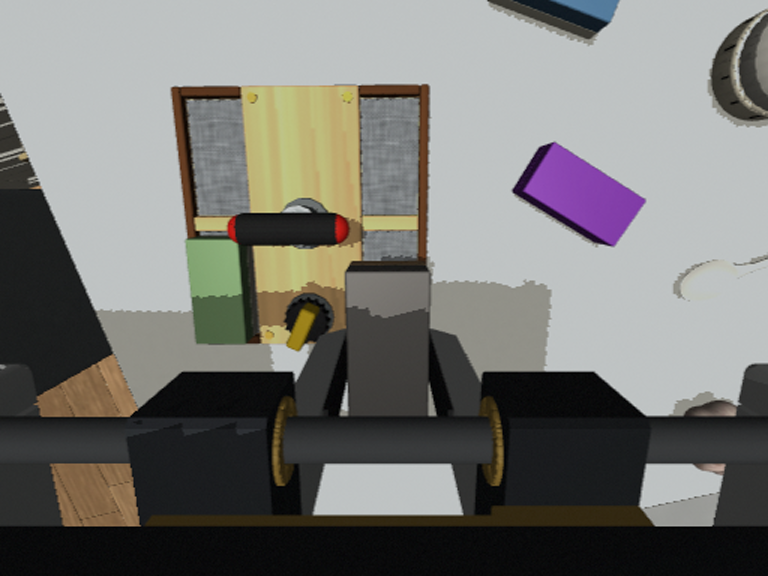

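The held black stone's front edge is at y≈270, further forward than green's was. The tray rim runs from (172,88) to (429,86). I'll compute the offset.

Run:
```python
from h import *
import json
c=json.load(open("pics/w7.json"));P=lambda *p:np.array(p)/1.5
tcp=np.array([533.1,-72.8,124.8]);s,co=np.sin(np.radians(75)),np.cos(np.radians(75))
for z in (.134,.140):
    print(z,((ray(c,P((347,270),(430,270)),z)*1000-tcp)@np.array([[co,s],[s,-co],[0,0]])).round(1).tolist())
w=ray(c,P((172,88),(429,86)),.014)[:,:2]*1000
v=w[1]-w[0];print(w,np.linalg.norm(v),np.degrees(np.arctan2(v[1],v[0])))
q=cw(0,0,-14.9,0,85);print("centre",w.mean(0)-q)
# pocket 3 edges
a=np.radians(-14.9);Rm=np.array([[np.cos(a),-np.sin(a)],[np.sin(a),np.cos(a)]])
print(((ray(c,P((361,97),(420,97),(420,216),(361,216)),.014)[:,:2]*1000-(491.8,-11))@Rm).round(1))
```

```text
0.134 [[38.5, -16.4], [38.6, 16.4]]
0.14 [[39.5, -15.8], [39.6, 15.9]]
[[435.97835173  90.00807078]
 [590.48056054  49.49939339]] 159.72440474036748 -14.691596852750363
centre [491.37316872 -12.38823466]
[[37.7 77.7]
 [74.4 77.6]
 [75.6  4.9]
 [36.6  4.9]]
```

Run:
```python
from h import *
delta(*cw(491.7,-11.3,-14.9,56,-45.2),40,75.1)
```

```text
t 11.67 pos [533.1 -72.8 124.8] yaw 75.0 q6 0.02 w 0.0337 F [-0.  -0.4 -0.4]
d [0.018, 0.005, 0.424] turn [-0.017, 0.001, -0.002]
```

```bash
python3 -m handwheel '[[0.018,0.005,0.1,-0.01,0,0],[0.018,0.005,0.25,-0.01,0,0],[0.018,0.005,0.35,-0.01,0,0],[0.018,0.005,0.4,-0.01,0,0],[0.018,0.005,0.4,-0.01,0,0],[0.018,0.005,0.4,-0.01,0,0],[0.018,0.005,0.4,-0.01,0,0]]'
python3 - <<'E'
from h import *
delta(*cw(491.7,-11.3,-14.9,56,-45.2),18,75.1)
E
```

```text
time: 12.25
tool_pos: [0.5393, -0.0714, 0.0512]
ee_rot: [3.133, 0.0, 1.308]
wrist_force: [0.3, -0.5, -0.9]
width: 0.0335
finger_force: 30.0
t 12.25 pos [539.3 -71.4  51.2] yaw 74.9 q6 0.03 w 0.0335 F [ 0.3 -0.5 -0.9]
d [0.003, -0.029, 0.166] turn [0.016, 0.0, -0.005]
```

```bash
python3 -m handwheel '[[0.003,-0.028,0.05,0.01,0,0],[0.003,-0.028,0.05,0.01,0,0],[0.003,-0.028,0.05,0.01,0,0],[0.003,-0.028,0.05,0.01,0,0]]'
python3 - <<'E'
from h import *
delta(*cw(491.7,-11.3,-14.9,56,-45.2),18,75.1)
E
```

```text
time: 12.58
tool_pos: [0.5329, -0.0687, 0.0398]
ee_rot: [3.141, 0.0, 1.309]
wrist_force: [0.9, -0.8, -0.6]
width: 0.034
finger_force: 30.0
t 12.58 pos [532.9 -68.7  39.8] yaw 75.0 q6 0.03 w 0.034 F [ 0.9 -0.8 -0.6]
d [-0.002, 0.007, 0.109] turn [0.001, 0.0, -0.004]
```

```bash
python3 -m handwheel '[[-0.002,0.007,0.02,0,0,0],[-0.002,0.007,0.04,0,0,0],[-0.002,0.007,0.06,0,0,0],[-0.002,0.007,0.075,0,0,0],[-0.002,0.007,0.085,0,0,0],[-0.002,0.007,0.095,0,0,0],[-0.002,0.007,0.1,0,0,0],[-0.002,0.007,0.1,0,0,0]]'
python3 - <<'E'
from h import *
delta(*cw(491.7,-11.3,-14.9,56,-45.2),18,75.1)
E
```

```text
time: 13.25
tool_pos: [0.5341, -0.0694, 0.0194]
ee_rot: [3.142, 0.0, 1.308]
wrist_force: [0.5, -0.1, -1.3]
width: 0.0333
finger_force: 30.0
t 13.25 pos [534.1 -69.4  19.4] yaw 75.0 q6 0.03 w 0.0333 F [ 0.5 -0.1 -1.3]
d [0.0, 0.001, 0.007] turn [0.0, 0.0, -0.004]
```

It is at 19.4 mm with no contact, so the stone is inside the pocket. I'll release it, retreat and look.

```bash
python3 -m handwheel '[[0,0,0.005,0,0,0],[0,0,0.005,0,0,0],[0,0,0.005,0,0,0],[0,0,0,0,0,0],[0,0,0,0,0,0],[0,0,0,0,0,0]]' -0.1
python3 -m handwheel '[[-0.02,0,-0.1,0,0,0],[-0.04,0,-0.3,0,0,0],[-0.1,0,-0.5,0,0,0],[-0.3,0,-0.6,0,0,0],[-0.45,-0.1,-0.65,0,0,0],[-0.45,-0.2,-0.65,0,0,0],[-0.45,-0.2,-0.65,0,0,0],[-0.45,-0.2,-0.65,0,0,0]]' -0.1
python3 - <<'E'
from h import *
im,c=snap("wrist","w8.png");np.save("pics/w8.npy",im)
import json;json.dump({k:np.array(v).tolist() for k,v in c.items()},open("pics/w8.json","w"))
print(blob(im,c,(38,45,20),(75,255,255),.034))
im,c=snap("side");np.save("pics/s8.npy",im)
print("blue",blob(im,c,(95,90,50),(118,255,255),.028,(215,205,290,260)))
delta(679,86,180,-33)
E
```

```text
time: 13.75
tool_pos: [0.5342, -0.0695, 0.0197]
ee_rot: [3.141, 0.0, 1.308]
wrist_force: [-0.6, 0.5, 0.0]
width: 0.0519
finger_force: 0.0
time: 14.42
tool_pos: [0.4719, -0.1461, 0.1498]
ee_rot: [3.14, -0.0, 1.308]
wrist_force: [0.2, -0.2, -0.5]
width: 0.0517
finger_force: 0.0
[([428.0, -39.0], [68.0, 37.0], 74.9, [185.0, 102.0])]
blue [([679.0, 86.0], [67.0, 31.0], -33.3, [254.0, 233.0])]
t 14.52 pos [ 472.5 -145.6  149.1] yaw 75.0 q6 -0.15 w 0.0517 F [-0.  -0.1 -0.2]
d [1.386, 0.698, -0.154] turn [0.0, -0.0, -2.4]
```

View pics/w8.png

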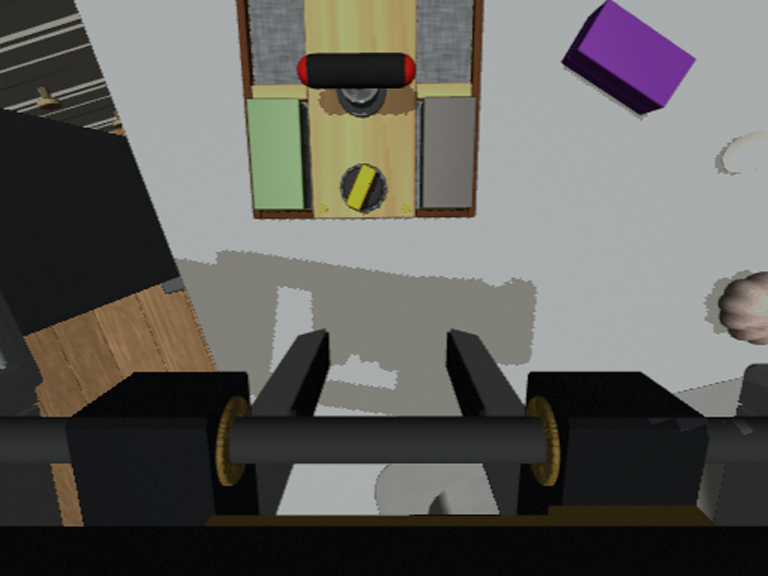

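Green and black are seated: black spans (422–475, 97–208), level with green's end rows. Blue is unchanged at about (675,82). I'll check how far the bottle and mug are, and get the move.

Run:
```python
from h import *
from bench import viewer
c=viewer.calibration("scene")
for n,p,z in(("bottle base",(422,228),0),("mill base",(453,243),0),("mug",(340,238),0),("timer",(444,270),0),("bird",(520,285),0)):
    print(n,(ray(c,np.array(p)/1.5,z)*1000).round(0).tolist())
delta(672,80,190,147)
```

```text
bottle base [[879.0, 116.0, 0.0]]
mill base [[875.0, 23.0, 0.0]]
mug [[744.0, 281.0, 0.0]]
timer [[786.0, 3.0, 0.0]]
bird [[839.0, -178.0, 0.0]]
t 14.52 pos [ 472.5 -145.6  149.1] yaw 75.0 q6 -0.15 w 0.0517 F [-0.  -0.1 -0.2]
d [1.348, 0.672, -0.204] turn [0.0, -0.0, -2.4]
```

```bash
python3 -m handwheel '[[0.1,0,-0.1,0,0,-0.2],[0.25,0.05,-0.2,0,0,-0.4],[0.4,0.1,-0.2,0,0,-0.6],[0.55,0.2,-0.2,0,0,-0.8],[0.7,0.3,-0.2,0,0,-1],[0.85,0.4,-0.2,0,0,-1],[0.95,0.5,-0.2,0,0,-1],[1,0.6,-0.2,0,0,-1],[1,0.6,-0.2,0,0,-1]]' -1
python3 -c "
from h import *
delta(672,80,180,147)"
```

```text
time: 15.27
tool_pos: [0.6428, 0.0191, 0.1861]
ee_rot: [-3.14, -0.001, 1.836]
wrist_force: [-1.4, -0.5, -1.7]
width: 0.0943
finger_force: 0.0
t 15.27 pos [642.8  19.1 186.1] yaw 105.2 q6 -0.32 w 0.0943 F [-1.4 -0.5 -1.7]
d [0.256, 0.221, 0.031] turn [-0.003, -0.003, -1.393]
```

```bash
python3 -m handwheel '[[0.06,0.05,0,0,0,-0.23],[0.12,0.1,0,0,0,-0.46],[0.18,0.15,0,0,0,-0.7],[0.2,0.18,0,0,0,-0.93],[0.2,0.18,0,0,0,-1],[0.2,0.18,0,0,0,-1]]'
python3 -m handwheel '[[0,0,0,0,0,-0.2],[0,0,0,0,0,-0.39],[0,0,0,0,0,-0.39],[0,0,0,0,0,-0.39],[0,0,0,0,0,-0.39]]'
python3 - <<'E'
from h import *
im,c=snap("wrist","w9.png");np.save("pics/w9.npy",im)
b=blob(im,c,(95,90,30),(118,255,255),.028);print(b)
delta(*b[0][0],11,b[0][2])
E
```

```text
time: 15.77
tool_pos: [0.6641, 0.065, 0.1883]
ee_rot: [-3.14, -0.001, 2.358]
wrist_force: [-0.6, -0.2, -0.2]
width: 0.094
finger_force: 0.0
time: 16.18
tool_pos: [0.6641, 0.0639, 0.1892]
ee_rot: [-3.141, -0.0, 2.557]
wrist_force: [-0.4, -0.4, -0.2]
width: 0.0942
finger_force: 0.0
[([812.0, 298.0], [59.0, 11.0], 45.7, [488.0, 182.0]), ([675.0, 86.0], [69.0, 32.0], -33.5, [278.0, 182.0]), ([754.0, 251.0], [52.0, 37.0], 75.0, [434.0, 161.0]), ([747.0, 310.0], [87.0, 40.0], -61.6, [477.0, 125.0])]
t 16.23 pos [664.1  64.  189.3] yaw 146.6 q6 -0.98 w 0.0943 F [0.2 0.2 0.5]
d [0.028, 1.384, 0.891] turn [-0.0, -0.001, -2.638]
```

```bash
python3 -c "
from h import *
delta(675,86,11,146.5)"
```

```text
t 16.23 pos [664.1  64.  189.3] yaw 146.6 q6 -0.98 w 0.0943 F [0.2 0.2 0.5]
d [0.015, 0.122, 0.891] turn [-0.001, -0.0, 0.002]
```

```bash
python3 -m handwheel '[[0.015,0.122,0.2,0,0,0],[0.015,0.122,0.4,0,0,0],[0.015,0.122,0.55,0,0,0],[0.015,0.122,0.55,0,0,0],[0.015,0.122,0.55,0,0,0]]'
python3 -c "
from h import *
delta(675,86,12,146.5)"
```

```text
time: 16.65
tool_pos: [0.6733, 0.0859, 0.0768]
ee_rot: [-3.138, -0.005, 2.559]
wrist_force: [-0.3, 0.5, 0.7]
width: 0.0936
finger_force: 0.0
t 16.65 pos [673.3  85.9  76.8] yaw 146.6 q6 -0.94 w 0.0936 F [-0.3  0.5  0.7]
d [-0.009, 0.006, 0.324] turn [-0.007, -0.009, 0.004]
```

```bash
python3 -m handwheel '[[-0.004,0.004,0.1,0,0,0],[-0.004,0.004,0.2,0,0,0],[-0.004,0.004,0.28,0,0,0],[-0.004,0.004,0.31,0,0,0],[-0.004,0.004,0.325,0,0,0],[-0.004,0.004,0.325,0,0,0],[-0.004,0.004,0.325,0,0,0]]'
python3 -m handwheel '[[0,0,0,0,0,0],[0,0,0,0,0,0],[0,0,0,0,0,0],[0,0,0,0,0,0],[0,0,0,0,0,0],[0,0,0,0,0,0],[0,0,0,0,0,0],[0,0,0,0,0,0],[0,0,0,0,0,0],[0,0,0,0,0,0]]' 1
python3 -m handwheel '[[0,0,0,0,0,0],[0,0,0,0,0,0],[0,0,-0.1,0,0,0],[0,0,-0.3,0,0,0],[0,0,-0.5,0,0,0],[0,0,-0.7,0,0,0],[0,0,-0.8,0,0,0],[0,0,-0.8,0,0,0],[0,0,-0.8,0,0,0]]'
python3 - <<'E'
from h import *
for i in(1,3):print(i); delta(*cw(491.7,-11.3,-14.9,(-56,56)[i//2],42),130,75.1)
E
```

```text
time: 17.23
tool_pos: [0.6778, 0.0862, 0.0171]
ee_rot: [3.139, 0.003, 2.56]
wrist_force: [1.5, -0.2, 0.5]
width: 0.0943
finger_force: 0.0
time: 18.07
tool_pos: [0.6762, 0.0862, 0.0144]
ee_rot: [-3.141, -0.0, 2.56]
wrist_force: [0.3, -0.1, 0.3]
width: 0.0335
finger_force: 30.0
time: 18.82
tool_pos: [0.6768, 0.0864, 0.1755]
ee_rot: [3.14, 0.002, 2.56]
wrist_force: [-0.0, -1.0, -2.2]
width: 0.0336
finger_force: 30.0
1
t 18.82 pos [676.8  86.4 175.5] yaw 146.7 q6 -0.95 w 0.0336 F [-0.  -1.  -2.2]
d [0.838, -0.806, 0.224] turn [0.005, 0.002, 2.386]
3
t 18.82 pos [676.8  86.4 175.5] yaw 146.7 q6 -0.95 w 0.0336 F [-0.  -1.  -2.2]
d [0.306, -0.629, 0.226] turn [0.005, 0.002, 2.386]
```

```bash
python3 -m handwheel '[[0.04,-0.05,0,0,0,0.2],[0.08,-0.12,0,0,0,0.4],[0.12,-0.2,0,0,0,0.6],[0.16,-0.28,0,0,0,0.8],[0.2,-0.36,0,0,0,1],[0.2,-0.4,0,0,0,1],[0.2,-0.4,0,0,0,1]]'
python3 -m handwheel '[[0,0,0,0,0,0.2],[0,0,0,0,0,0.4],[0,0,0,0,0,0.6],[0,0,0,0,0,0.8],[0,0,0,0,0,1],[0,0,0,0,0,1],[0,0,0,0,0,1]]'
python3 -c "
from h import *
delta(*cw(491.7,-11.3,-14.9,56,42),130,75.1)"
```

```text
time: 19.4
tool_pos: [0.5969, 0.0403, 0.1713]
ee_rot: [-3.137, -0.002, 2.038]
wrist_force: [0.1, -0.0, -0.7]
width: 0.0339
finger_force: 30.0
time: 19.98
tool_pos: [0.599, 0.0418, 0.1729]
ee_rot: [-3.14, -0.0, 1.517]
wrist_force: [-0.4, -0.4, -1.6]
width: 0.0338
finger_force: 30.0
t 19.98 pos [599.   41.8 172.9] yaw 86.9 q6 0.03 w 0.0338 F [-0.4 -0.4 -1.6]
d [-0.146, -0.204, 0.215] turn [-0.004, 0.0, 0.394]
```

```bash
python3 -m handwheel '[[-0.05,-0.06,0.05,0,0,0.2],[-0.1,-0.12,0.1,0,0,0.39],[-0.14,-0.18,0.15,0,0,0.39],[-0.145,-0.204,0.21,0,0,0.39],[-0.145,-0.204,0.21,0,0,0.39],[-0.145,-0.204,0.21,0,0,0.39],[-0.145,-0.204,0.21,0,0,0.39],[-0.145,-0.204,0.21,0,0,0.39]]'
python3 - <<'E'
from h import *
im,c=snap("wrist","w10.png");np.save("pics/w10.npy",im)
delta(*cw(491.7,-11.3,-14.9,56,42),130,75.1)
from bench import robot
o=robot.get_obs();tcp=o["tool_pos"]*1000;y=o["ee_rot"][2];s,co=np.sin(y),np.cos(y)
h=cv2.cvtColor(im,cv2.COLOR_RGB2HSV);m=cv2.inRange(h,np.array((95,90,20)),np.array((118,255,255)))
col=m[:,250:262].sum(1)>255*6
rows=np.nonzero(col[:275])[0];print(rows.min(),rows.max()); r=rows.max()
# rows of top-face front edge: brightness step
print([(q,h[q,256].tolist()) for q in range(rows.min()-2,rows.min()+16)])
for q in (220,235): x=np.nonzero(m[q,200:320])[0]+200;print(q,x.min(),x.max())
E
```

```text
time: 20.65
tool_pos: [0.5576, 0.0151, 0.1334]
ee_rot: [3.14, -0.0, 1.31]
wrist_force: [-0.5, 0.1, -1.2]
width: 0.0338
finger_force: 30.0
t 20.7 pos [557.5  15.  133.3] yaw 75.0 q6 0.19 w 0.0337 F [ 0.  -0.3 -1. ]
d [-0.002, -0.004, 0.017] turn [0.003, -0.001, -0.002]
180 274
[(178, [24, 39, 66]), (179, [68, 12, 84]), (180, [104, 131, 37]), (181, [104, 131, 39]), (182, [103, 137, 39]), (183, [103, 135, 53]), (184, [104, 121, 120]), (185, [103, 105, 153]), (186, [103, 105, 158]), (187, [104, 107, 158]), (188, [103, 104, 157]), (189, [103, 106, 157]), (190, [104, 104, 157]), (191, [104, 104, 157]), (192, [104, 106, 157]), (193, [103, 106, 157]), (194, [103, 106, 157]), (195, [103, 106, 157])]
220 231 285
235 231 285
```

View pics/w10.png

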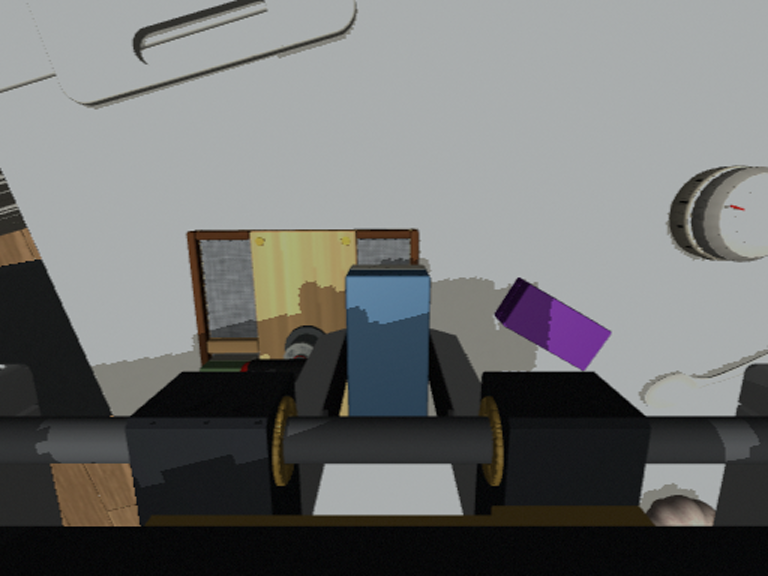

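Blue's front edge is at row 276, so its centre is about 1 mm ahead of the TCP. The tray rim, (188,232)–(419,229), agrees with the estimate, so I'll lower.

```bash
python3 -m handwheel '[[-0.007,-0.003,0.1,0,0,0],[-0.007,-0.003,0.25,0,0,0],[-0.007,-0.003,0.37,0,0,0],[-0.007,-0.003,0.42,0,0,0],[-0.007,-0.003,0.45,0,0,0],[-0.007,-0.003,0.45,0,0,0],[-0.007,-0.003,0.45,0,0,0],[-0.007,-0.003,0.45,0,0,0]]'
python3 - <<'E'
from h import *
delta(*cw(491.7,-11.3,-14.9,56,40.8),20,75.1)
E
```

```text
time: 21.37
tool_pos: [0.5571, 0.0136, 0.0445]
ee_rot: [3.138, -0.001, 1.309]
wrist_force: [-0.5, 0.5, -1.5]
width: 0.0337
finger_force: 30.0
t 21.37 pos [557.1  13.6  44.5] yaw 75.0 q6 0.18 w 0.0337 F [-0.5  0.5 -1.5]
d [-0.0, -0.005, 0.123] turn [0.007, -0.001, -0.004]
```

```bash
python3 -m handwheel '[[0,-0.004,0.03,0,0,0],[0,-0.004,0.06,0,0,0],[0,-0.004,0.08,0,0,0],[0,-0.004,0.095,0,0,0],[0,-0.004,0.105,0,0,0],[0,-0.004,0.115,0,0,0],[0,-0.004,0.12,0,0,0],[0,-0.004,0.12,0,0,0]]'
python3 - <<'E'
from h import *
delta(*cw(491.7,-11.3,-14.9,56,40.8),20,75.1)
E
```

```text
time: 22.03
tool_pos: [0.5544, 0.0138, 0.0203]
ee_rot: [-3.141, 0.0, 1.309]
wrist_force: [-4.8, 0.4, 8.4]
width: 0.0331
finger_force: 30.0
t 22.03 pos [554.4  13.8  20.3] yaw 75.0 q6 0.19 w 0.0331 F [-4.8  0.4  8.4]
d [0.002, 0.009, 0.001] turn [-0.001, 0.001, -0.004]
```

Seated at 20.3 mm with light contact. I'll release and look down on the tray, positioned for the T-bar.

```bash
python3 -m handwheel '[[0,0,0,0,0,0],[0,0,0,0,0,0],[0,0,0,0,0,0],[0,0,0,0,0,0],[0,0,0,0,0,0]]' -0.1
python3 -m handwheel '[[0,0,-0.1,0,0,0],[-0.04,0,-0.3,0,0,0],[-0.1,0,-0.5,0,0,0],[-0.3,-0.1,-0.6,0,0,0],[-0.5,-0.2,-0.75,0,0,0],[-0.7,-0.28,-0.8,0,0,0],[-0.8,-0.28,-0.8,0,0,0],[-0.8,-0.28,-0.8,0,0,0],[-0.8,-0.28,-0.8,0,0,0]]' -0.1
python3 - <<'E'
from h import *
im,c=snap("wrist","w11.png");np.save("pics/w11.npy",im)
import json;json.dump({k:np.array(v).tolist() for k,v in c.items()},open("pics/w11.json","w"))
print(blob(im,c,(95,90,20),(118,255,255),.034),blob(im,c,(38,45,20),(75,255,255),.034))
print("red",blob(im,c,(0,150,60),(6,255,255),.062),blob(im,c,(174,150,60),(180,255,255),.062))
print("yellow",blob(im,c,(24,170,80),(32,255,255),.048))
delta(491.7,-11.3,180,-14.9)
E
```

```text
time: 22.45
tool_pos: [0.5547, 0.0138, 0.0182]
ee_rot: [-3.141, 0.0, 1.309]
wrist_force: [-0.1, 0.1, 0.2]
width: 0.0516
finger_force: 0.0
time: 23.2
tool_pos: [0.4589, -0.1277, 0.1792]
ee_rot: [3.14, -0.0, 1.304]
wrist_force: [-0.1, 0.5, 0.1]
width: 0.0518
finger_force: 0.0
[([554.0, 12.0], [68.0, 34.0], 74.8, [310.0, 35.0])] [([427.0, -38.0], [69.0, 36.0], 74.9, [207.0, 119.0])]
red [([462.0, -3.0], [14.0, 6.0], 78.1, [226.0, 72.0]), ([521.0, -18.0], [14.0, 5.0], 76.0, [288.0, 71.0])] []
yellow [([475.0, -72.0], [27.0, 10.0], 50.4, [258.0, 139.0])]
t 23.25 pos [ 459.1 -126.4  178.4] yaw 74.9 q6 -0.12 w 0.0518 F [-0.3  0.3 -0.5]
d [0.598, 0.007, -0.008] turn [-0.0, -0.002, 2.992]
```

View pics/w11.png

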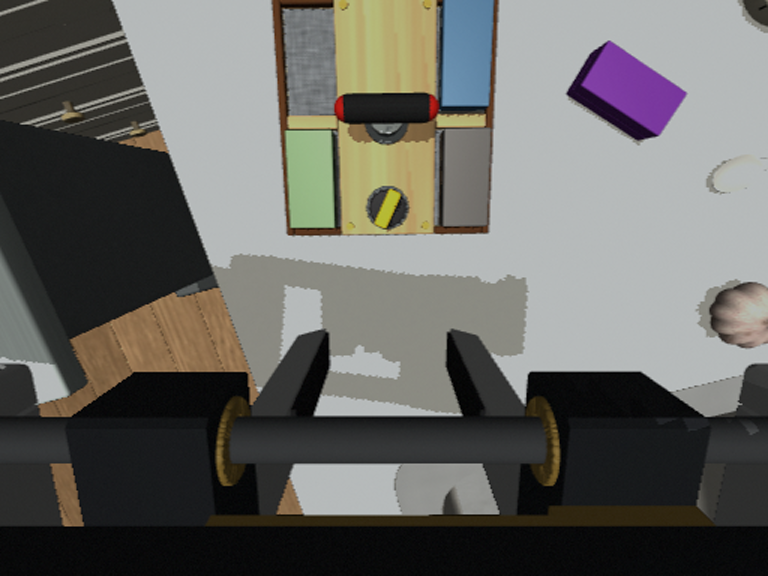

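All three stones are seated: blue at (554,12), 68x34 mm; green and black beside it. The T-bar centre is (491.5,-10.5), and the wing's long axis is at 50°. Next I'll turn to 165° over the bar.

```bash
python3 -m handwheel '[[0.1,0,0,0,0,-0.2],[0.2,0,0,0,0,-0.4],[0.3,0,0,0,0,-0.6],[0.4,0,0,0,0,-0.8],[0.5,0,0,0,0,-1],[0.598,0,0,0,0,-1],[0.598,0,0,0,0,-1]]' 0.06
python3 -m handwheel '[[0,0,0,0,0,-0.2],[0,0,0,0,0,-0.4],[0,0,0,0,0,-0.6],[0,0,0,0,0,-0.8],[0,0,0,0,0,-1],[0,0,0,0,0,-1]]'
python3 -m handwheel '[[0,0,0,0,0,-0.2],[0,0,0,0,0,-0.4],[0,0,0,0,0,-0.6],[0,0,0,0,0,-0.8],[0,0,0,0,0,-1],[0,0,0,0,0,-1],[0,0,0,0,0,-1]]'
python3 -c "
from h import *
delta(491.6,-10.8,80,165.1)"
```

```text
time: 23.83
tool_pos: [0.4906, -0.006, 0.1771]
ee_rot: [-3.14, -0.003, 1.839]
wrist_force: [0.6, -0.4, -0.0]
width: 0.0444
finger_force: 0.0
time: 24.33
tool_pos: [0.49, -0.01, 0.1775]
ee_rot: [-3.14, -0.001, 2.359]
wrist_force: [-0.2, -0.4, -0.1]
width: 0.0444
finger_force: 0.0
time: 24.92
tool_pos: [0.4901, -0.0103, 0.1779]
ee_rot: [-3.141, -0.001, 2.876]
wrist_force: [-0.2, -0.8, 0.1]
width: 0.0444
finger_force: 0.0
t 24.92 pos [490.1 -10.3 177.9] yaw 164.8 q6 -1.44 w 0.0444 F [-0.2 -0.8  0.1]
d [-0.008, -0.0, 0.49] turn [-0.0, -0.002, -0.011]
```

```bash
python3 -m handwheel '[[-0.006,0,0.15,0,0,0],[-0.006,0,0.3,0,0,0],[-0.006,0,0.42,0,0,0],[-0.006,0,0.52,0,0,0],[-0.006,0,0.58,0,0,0],[-0.006,0,0.62,0,0,0],[-0.006,0,0.645,0,0,0],[-0.006,0,0.65,0,0,0],[-0.006,0,0.65,0,0,0],[-0.006,0,0.65,0,0,0]]'
python3 -m handwheel '[[0,0,0,0,0,0],[0,0,0,0,0,0],[0,0,0,0,0,0],[0,0,0,0,0,0],[0,0,0,0,0,0],[0,0,0,0,0,0],[0,0,0,0,0,0],[0,0,0,0,0,0]]' 1
python3 -c "
from h import *
delta(491.6,-10.8,47,165.1)"
```

```text
time: 25.75
tool_pos: [0.4924, -0.0111, 0.0497]
ee_rot: [3.141, 0.003, 2.879]
wrist_force: [0.1, -0.9, 0.0]
width: 0.0441
finger_force: 0.0
time: 26.42
tool_pos: [0.4915, -0.0111, 0.0487]
ee_rot: [-3.141, 0.0, 2.879]
wrist_force: [-0.6, -1.1, 2.2]
width: 0.0172
finger_force: 30.0
t 26.42 pos [491.5 -11.1  48.7] yaw 165.0 q6 -1.45 w 0.0172 F [-0.6 -1.1  2.2]
d [-0.0, 0.001, 0.009] turn [-0.0, 0.001, -0.004]
```

```bash
python3 -m handwheel '[[0,0,-0.025,0,0,0],[0,0,-0.05,0,0,0],[0,0,-0.075,0,0,0],[0,0,-0.1,0,0,0],[0,0,-0.125,0,0,0],[0,0,-0.15,0,0,0],[0,0,-0.175,0,0,0],[0,0,-0.2,0,0,0],[0,0,-0.225,0,0,0],[0,0,-0.25,0,0,0]]'
python3 -m handwheel '[[0,0,-0.025,0,0,0],[0,0,-0.05,0,0,0],[0,0,-0.075,0,0,0],[0,0,-0.1,0,0,0],[0,0,-0.125,0,0,0],[0,0,-0.15,0,0,0],[0,0,-0.175,0,0,0],[0,0,-0.2,0,0,0],[0,0,-0.225,0,0,0],[0,0,-0.25,0,0,0]]'
python3 - <<'E'
from h import *
im,c=snap("side","s12.png",(140,80,440,280),2.6);np.save("pics/s12.npy",im)
delta(491.6,-10.8,150,165.1)
E
```

```text
time: 27.25
tool_pos: [0.4906, -0.0108, 0.0982]
ee_rot: [-3.141, -0.002, 2.879]
wrist_force: [1.2, 0.7, -7.0]
width: 0.0172
finger_force: 30.0
time: 28.08
tool_pos: [0.4913, -0.011, 0.1489]
ee_rot: [-3.142, 0.0, 2.879]
wrist_force: [1.2, -0.1, -7.3]
width: 0.0173
finger_force: 30.0
t 28.13 pos [491.9 -11.  150.1] yaw 165.0 q6 -1.45 w 0.0171 F [-0.4 -0.2 -6.4]
d [0.002, 0.001, 0.001] turn [0.0, 0.004, -0.004]
```

View pics/s12.png

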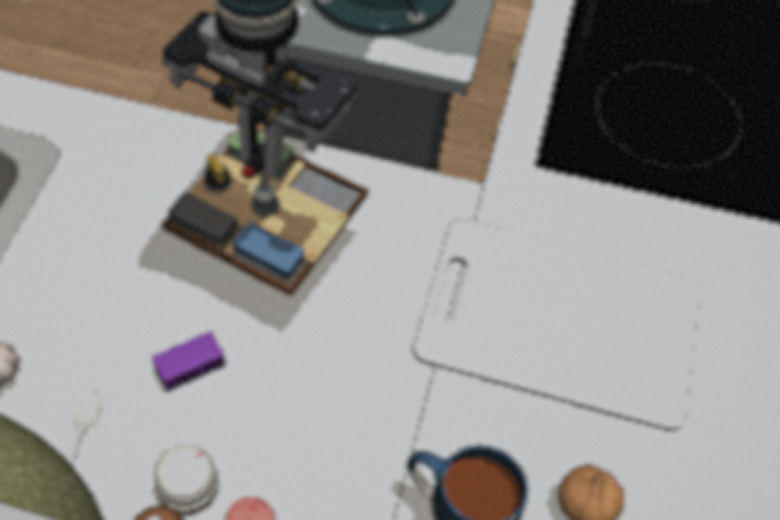

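The carrier hangs level and clear of its shadow, with green, black and blue in their pockets. I'll hold it over three seconds.

```bash
for i in 1; do python3 -m handwheel '[[0,0,0,0,0,0],[0,0,0,0,0,0],[0,0,0,0,0,0],[0,0,0,0,0,0],[0,0,0,0,0,0],[0,0,0,0,0,0],[0,0,0,0,0,0],[0,0,0,0,0,0],[0,0,0,0,0,0],[0,0,0,0,0,0]]' >/dev/null
python3 -m handwheel '[[0,0,0,0,0,0],[0,0,0,0,0,0],[0,0,0,0,0,0],[0,0,0,0,0,0],[0,0,0,0,0,0],[0,0,0,0,0,0],[0,0,0,0,0,0],[0,0,0,0,0,0],[0,0,0,0,0,0],[0,0,0,0,0,0]]' >/dev/null
python3 -m handwheel '[[0,0,0,0,0,0],[0,0,0,0,0,0],[0,0,0,0,0,0],[0,0,0,0,0,0],[0,0,0,0,0,0],[0,0,0,0,0,0],[0,0,0,0,0,0],[0,0,0,0,0,0],[0,0,0,0,0,0],[0,0,0,0,0,0]]' >/dev/null
python3 -m handwheel '[[0,0,0,0,0,0],[0,0,0,0,0,0],[0,0,0,0,0,0],[0,0,0,0,0,0],[0,0,0,0,0,0],[0,0,0,0,0,0],[0,0,0,0,0,0],[0,0,0,0,0,0],[0,0,0,0,0,0],[0,0,0,0,0,0]]'; done
python3 - <<'E'
from h import *
from bench import viewer
c=viewer.calibration("side")
P=lambda *p:np.array(p)/2.6+np.array([140,80])
E={"far":P((430,360),(665,426)),"-y":P((445,235),(417,335)),"near":P((485,223),(690,277)),"+y":P((700,300),(690,410))}
for k,p in E.items():
    w=ray(c,p,.010)[:,:2]*1000;v=w[1]-w[0];print(k,w.round(0).tolist(),np.degrees(np.arctan2(v[1],v[0])).round(1),"mid",w.mean(0).round(0))
delta(491.6,-10.8,150,165.1)
E
```

```text
time: 31.47
tool_pos: [0.4914, -0.011, 0.1484]
ee_rot: [-3.142, 0.0, 2.879]
wrist_force: [-0.5, 0.4, -6.5]
width: 0.0173
finger_force: 30.0
far [[585.0, 207.0], [588.0, 456.0]] 89.3 mid [587. 332.]
-y [[416.0, 185.0], [559.0, 186.0]] 0.4 mid [487. 186.]
near [[384.0, 226.0], [390.0, 464.0]] 88.7 mid [387. 345.]
+y [[418.0, 477.0], [562.0, 479.0]] 0.7 mid [490. 478.]
t 31.47 pos [491.4 -11.  148.4] yaw 165.0 q6 -1.45 w 0.0173 F [-0.5  0.4 -6.5]
d [-0.001, 0.001, -0.008] turn [-0.0, 0.0, -0.004]
```

The hold is done. The board's edges come to x 387–587 and y 186–478 (200x292, as it must be), so its centre is (487,332), yaw ≈0. I'll carry it over smoothly.

```bash
python3 -m handwheel '[[0.005,0.02,0,0,0,0],[0.016,0.06,0,0,0,-0.03],[0.033,0.12,0,0,0,-0.07],[0.053,0.19,0,0,0,-0.12],[0.075,0.27,0,0,0,-0.18],[0.098,0.35,0,0,0,-0.24],[0.121,0.43,0,0,0,-0.3],[0.143,0.51,0,0,0,-0.36],[0.165,0.59,0,0,0,-0.42],[0.188,0.67,0,0,0,-0.48]]'
python3 -c "
from h import *
delta(487,332,150,180)"
```

```text
time: 32.3
tool_pos: [0.4895, 0.1299, 0.1484]
ee_rot: [3.141, -0.0, 3.133]
wrist_force: [-0.6, -0.4, -7.1]
width: 0.017
finger_force: 30.0
t 32.3 pos [489.5 129.9 148.4] yaw 179.5 q6 -1.42 w 0.017 F [-0.6 -0.4 -7.1]
d [0.021, 1.01, -0.007] turn [0.001, -0.0, -0.015]
```

```bash
python3 -m handwheel '[[0.002,0.08,0,0,0,0],[0.004,0.16,0,0,0,0],[0.006,0.24,0,0,0,0],[0.008,0.32,0,0,0,-0.01],[0.01,0.4,0,0,0,-0.015],[0.012,0.48,0,0,0,-0.015],[0.014,0.56,0,0,0,-0.015],[0.016,0.64,0,0,0,-0.015],[0.018,0.72,0,0,0,-0.015],[0.02,0.79,0,0,0,-0.015]]'
python3 -m handwheel '[[0,0.06,0,0,0,0],[0,0.11,0,0,0,0],[0,0.15,0,0,0,0],[0,0.18,0,0,0,0],[0,0.195,0,0,0,0],[0,0.2,0,0,0,0],[0,0.2,0,0,0,0],[0,0.2,0,0,0,0],[0,0.2,0,0,0,0]]'
python3 - <<'E'
from h import *
delta(487,332,150,180)
im,c=snap("scene","c13.png",(100,130,330,290),3);np.save("pics/c13.npy",im)
E
```

```text
time: 33.13
tool_pos: [0.4869, 0.2882, 0.1483]
ee_rot: [3.141, -0.0, 3.14]
wrist_force: [0.2, -0.4, -8.0]
width: 0.0171
finger_force: 30.0
time: 33.88
tool_pos: [0.4878, 0.3256, 0.1485]
ee_rot: [-3.141, 0.0, 3.138]
wrist_force: [0.0, -0.1, -6.7]
width: 0.0171
finger_force: 30.0
t 33.88 pos [487.8 325.6 148.5] yaw 179.8 q6 -1.07 w 0.0171 F [ 0.  -0.1 -6.7]
d [0.004, 0.032, -0.008] turn [-0.001, 0.0, -0.007]
```

View pics/c13.png

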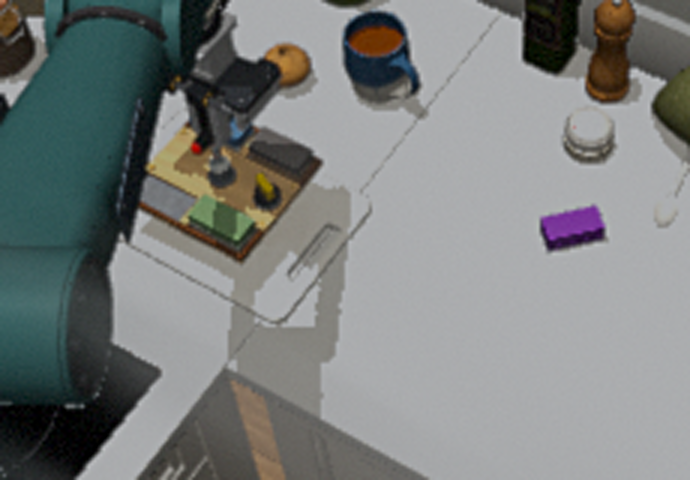

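```bash
python3 -m handwheel '[[0.004,0.03,0.02,0,0,0],[0.004,0.03,0.06,0,0,0],[0.004,0.03,0.1,0,0,0],[0.004,0.03,0.14,0,0,0],[0.004,0.03,0.17,0,0,0],[0.004,0.03,0.19,0,0,0],[0.004,0.03,0.21,0,0,0],[0.004,0.03,0.225,0,0,0],[0.004,0.03,0.24,0,0,0],[0.004,0.03,0.255,0,0,0]]'
python3 -m handwheel '[[0,0,0.015,0,0,0],[0,0,0.03,0,0,0],[0,0,0.05,0,0,0],[0,0,0.07,0,0,0],[0,0,0.09,0,0,0],[0,0,0.11,0,0,0],[0,0,0.13,0,0,0],[0,0,0.145,0,0,0],[0,0,0.16,0,0,0],[0,0,0.17,0,0,0]]'
python3 -c "
from h import *
delta(487,332,59,180)"
```

```text
time: 34.77
tool_pos: [0.4871, 0.3324, 0.0975]
ee_rot: [3.141, 0.001, 3.138]
wrist_force: [-0.0, 0.2, -6.6]
width: 0.017
finger_force: 30.0
time: 35.6
tool_pos: [0.4871, 0.3327, 0.0638]
ee_rot: [3.141, 0.001, 3.139]
wrist_force: [-1.4, 2.5, -1.3]
width: 0.017
finger_force: 30.0
t 35.6 pos [487.1 332.7  63.8] yaw 179.8 q6 -1.07 w 0.017 F [-1.4  2.5 -1.3]
d [0.001, -0.003, 0.024] turn [0.002, 0.002, -0.006]
```

```bash
python3 -m handwheel '[[0,0,0.008,0,0,0],[0,0,0.016,0,0,0],[0,0,0.02,0,0,0],[0,0,0.02,0,0,0],[0,0,0.02,0,0,0]]'
python3 -m handwheel '[[0,0,0,0,0,0],[0,0,0,0,0,0],[0,0,0,0,0,0],[0,0,0,0,0,0],[0,0,0,0,0,0]]' 0.06
python3 -m handwheel '[[0,0,-0.05,0,0,0],[0,0,-0.15,0,0,0],[0,0,-0.3,0,0,0],[0,0,-0.45,0,0,0],[0,0,-0.6,0,0,0],[0.1,0.1,-0.7,0,0,0],[-0.1,0.2,-0.7,0,0,0],[-0.3,0.3,-0.7,0,0,0],[-0.3,0.3,-0.7,0,0,0]]'
python3 - <<'E'
from h import *
im,c=snap("wrist","w14.png");np.save("pics/w14.npy",im)
import json;json.dump({k:np.array(v).tolist() for k,v in c.items()},open("pics/w14.json","w"))
print("yellow",blob(im,c,(22,150,60),(34,255,255),.058))
print("red",blob(im,c,(0,150,60),(6,255,255),.072))
print("blue",blob(im,c,(95,90,20),(118,255,255),.044));print("green",blob(im,c,(38,45,20),(75,255,255),.044))
delta(487,332-64,150,180)
E
```

```text
time: 36.02
tool_pos: [0.4871, 0.3327, 0.0598]
ee_rot: [3.141, 0.001, 3.139]
wrist_force: [-0.6, 3.6, 0.4]
width: 0.0172
finger_force: 30.0
time: 36.43
tool_pos: [0.4871, 0.3319, 0.0595]
ee_rot: [-3.141, 0.0, 3.138]
wrist_force: [-0.1, 0.2, 0.5]
width: 0.0436
finger_force: 0.0
time: 37.18
tool_pos: [0.5508, 0.3936, 0.1965]
ee_rot: [-3.141, -0.0, 3.138]
wrist_force: [-1.3, -0.6, -1.9]
width: 0.0442
finger_force: 0.0
yellow [([486.0, 271.0], [28.0, 12.0], 62.9, [145.0, 131.0])]
red [([517.0, 333.0], [14.0, 4.0], 89.8, [200.0, 160.0]), ([456.0, 333.0], [14.0, 6.0], 89.7, [198.0, 101.0])]
blue [([749.0, 319.0], [37.0, 15.0], -17.4, [202.0, 333.0]), ([542.0, 374.0], [68.0, 33.0], 89.8, [241.0, 179.0])]
green [([431.0, 292.0], [72.0, 35.0], 89.7, [164.0, 79.0])]
t 37.23 pos [549.4 392.8 196.3] yaw 179.8 q6 -1.03 w 0.0444 F [-1.  -0.7 -1.4]
d [0.309, -0.624, 0.233] turn [-0.004, -0.005, -0.007]
```

View pics/w14.png

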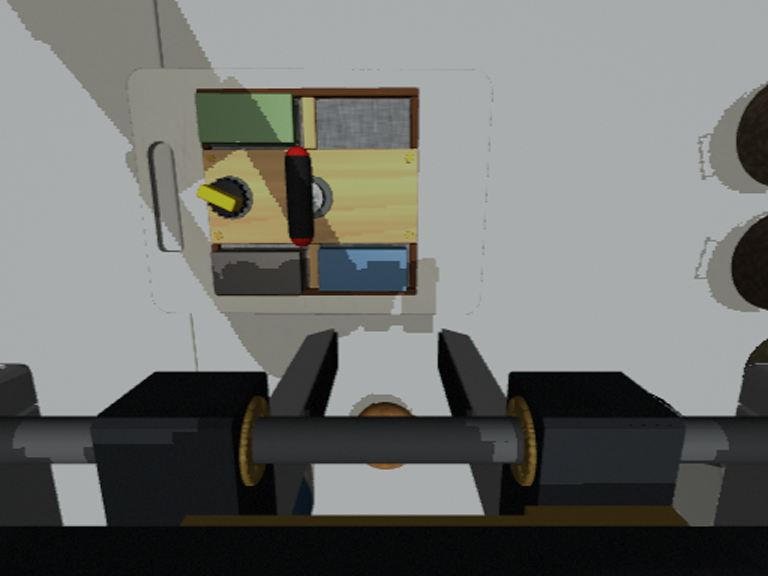

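The carrier stands centred on the board: T-bar middle (486.5,333), stones square at 90°. The wing is at (486,270), long axis 63°. I'll come in at yaw 243, which leaves 270° of clockwise travel.

```bash
python3 -m handwheel '[[0.06,-0.12,0,0,0,-0.2],[0.12,-0.24,0.05,0,0,-0.4],[0.18,-0.36,0.1,0,0,-0.6],[0.24,-0.48,0.15,0,0,-0.8],[0.31,-0.615,0.2,0,0,-1],[0.31,-0.615,0.2,0,0,-1],[0.31,-0.615,0.2,0,0,-1]]' 0.28
python3 -m handwheel '[[0,0,0,0,0,-0.2],[0,0,0,0,0,-0.4],[0,0,0,0,0,-0.6],[0,0,0,0,0,-0.8],[0,0,0,0,0,-1],[0,0,0,0,0,-1],[0,0,0,0,0,-1]]'
python3 -c "
from h import *
delta(486.5,269.7,43,243,False)"
```

```text
time: 37.82
tool_pos: [0.4829, 0.2678, 0.1594]
ee_rot: [3.141, -0.001, -2.624]
wrist_force: [0.3, 0.4, 0.2]
width: 0.0337
finger_force: 0.0
time: 38.4
tool_pos: [0.4854, 0.2702, 0.1609]
ee_rot: [-3.14, 0.002, -2.1]
wrist_force: [0.5, -0.3, -1.0]
width: 0.034
finger_force: 0.0
t 38.4 pos [485.4 270.2 160.9] yaw -120.3 q6 -2.21 w 0.034 F [ 0.5 -0.3 -1. ]
d [0.001, -0.005, 0.589] turn [-0.003, 0.004, -0.111]
```

```bash
python3 -m handwheel '[[0,-0.005,0.15,0,0,-0.1],[0,-0.005,0.3,0,0,-0.1],[0,-0.005,0.42,0,0,-0.1],[0,-0.005,0.5,0,0,-0.1],[0,-0.005,0.55,0,0,-0.1],[0,-0.005,0.58,0,0,-0.1],[0,-0.005,0.587,0,0,-0.1],[0,-0.005,0.587,0,0,-0.1],[0,-0.005,0.587,0,0,-0.1]]'
python3 -m handwheel '[[0,0,0,0,0,0],[0,0,0,0,0,0],[0,0,0,0,0,0],[0,0,0,0,0,0],[0,0,0,0,0,0],[0,0,0,0,0,0],[0,0,0,0,0,0]]' 1
python3 -c "
from h import *
delta(486.5,269.7,43,243,False)"
```

```text
time: 39.15
tool_pos: [0.4866, 0.2693, 0.0436]
ee_rot: [-3.14, 0.002, -2.046]
wrist_force: [-0.0, 0.3, 0.0]
width: 0.0336
finger_force: 0.0
time: 39.73
tool_pos: [0.4857, 0.2689, 0.0425]
ee_rot: [-3.141, 0.0, -2.045]
wrist_force: [-0.1, -0.8, 2.6]
width: 0.0099
finger_force: 30.0
t 39.73 pos [485.7 268.9  42.5] yaw -117.2 q6 -2.26 w 0.0099 F [-0.1 -0.8  2.6]
d [-0.006, -0.002, -0.003] turn [-0.001, 0.001, -0.006]
```

```bash
R='done'; 
python3 -m handwheel '[[0,0,0,0,0,0.1],[0,0,0,0,0,0.2],[0,0,0,0,0,0.3],[0,0,0,0,0,0.4],[0,0,0,0,0,0.5],[0,0,0,0,0,0.6],[0,0,0,0,0,0.7],[0,0,0,0,0,0.8],[0,0,0,0,0,0.9],[0,0,0,0,0,1]]' >/dev/null
python3 -m handwheel '[[0,0,0,0,0,0.1],[0,0,0,0,0,0.2],[0,0,0,0,0,0.3],[0,0,0,0,0,0.4],[0,0,0,0,0,0.5],[0,0,0,0,0,0.6],[0,0,0,0,0,0.7],[0,0,0,0,0,0.8],[0,0,0,0,0,0.9],[0,0,0,0,0,1]]'
python3 -c "
from h import *
delta(486.5,269.7,43,243,False)
from bench import robot;print(robot.get_obs()['wrist_torque'])"
```

```text
time: 41.4
tool_pos: [0.4858, 0.2687, 0.0425]
ee_rot: [-3.142, 0.001, -3.095]
wrist_force: [-0.7, -0.9, 2.0]
width: 0.0098
finger_force: 30.0
t 41.4 pos [485.8 268.7  42.5] yaw -177.3 q6 -1.21 w 0.0098 F [-0.7 -0.9  2. ]
d [-0.004, 0.005, -0.003] turn [-0.001, 0.001, -2.011]
[-0.03303971 -0.03848286  0.02827776]
```

```bash
python3 -m handwheel '[[0,0,0,0,0,0.1],[0,0,0,0,0,0.2],[0,0,0,0,0,0.3],[0,0,0,0,0,0.4],[0,0,0,0,0,0.5],[0,0,0,0,0,0.6],[0,0,0,0,0,0.7],[0,0,0,0,0,0.8],[0,0,0,0,0,0.9],[0,0,0,0,0,1]]' >/dev/null
python3 -m handwheel '[[0,0,0,0,0,0.1],[0,0,0,0,0,0.2],[0,0,0,0,0,0.3],[0,0,0,0,0,0.4],[0,0,0,0,0,0.5],[0,0,0,0,0,0.6],[0,0,0,0,0,0.7],[0,0,0,0,0,0.8],[0,0,0,0,0,0.9],[0,0,0,0,0,1]]'
T='import sys
from bench import robot;o=robot.get_obs();print(o["wrist_torque"].round(3),o["joint_positions"][5].round(2))'
python3 -c "$T"
python3 -m handwheel '[[0,0,0,0,0,0.1],[0,0,0,0,0,0.2],[0,0,0,0,0,0.3],[0,0,0,0,0,0.4],[0,0,0,0,0,0.5],[0,0,0,0,0,0.6],[0,0,0,0,0,0.7],[0,0,0,0,0,0.8],[0,0,0,0,0,0.9],[0,0,0,0,0,1]]' >/dev/null
python3 -c "$T"
python3 -m handwheel '[[0,0,0,0,0,0.1],[0,0,0,0,0,0.2],[0,0,0,0,0,0.3],[0,0,0,0,0,0.4],[0,0,0,0,0,0.5],[0,0,0,0,0,0.6],[0,0,0,0,0,0.7],[0,0,0,0,0,0.8],[0,0,0,0,0,0.9],[0,0,0,0,0,1]]'
python3 -c "$T"
```

```text
time: 43.07
tool_pos: [0.4858, 0.2686, 0.0424]
ee_rot: [3.141, 0.001, 2.141]
wrist_force: [-0.4, -0.4, 2.3]
width: 0.0096
finger_force: 30.0
[-0.161  0.02   0.   ] -0.17
[-0.194  0.035  0.061] 0.36
time: 44.73
tool_pos: [0.4856, 0.2686, 0.0425]
ee_rot: [3.141, 0.0, 1.094]
wrist_force: [-0.4, 0.3, 2.3]
width: 0.0095
finger_force: 30.0
[-0.135  0.168  0.065] 0.88
```

The wrist torque rose to 0.06 N m, so the screw is home and the knob is slipping. I'll turn 40° more for margin.

```bash
python3 -m handwheel '[[0,0,0,0,0,0.1],[0,0,0,0,0,0.2],[0,0,0,0,0,0.3],[0,0,0,0,0,0.4],[0,0,0,0,0,0.5],[0,0,0,0,0,0.6],[0,0,0,0,0,0.7],[0,0,0,0,0,0.8],[0,0,0,0,0,0.9],[0,0,0,0,0,1]]' >/dev/null
python3 -m handwheel '[[0,0,0,0,0,0.1],[0,0,0,0,0,0.2],[0,0,0,0,0,0.3],[0,0,0,0,0,0.4],[0,0,0,0,0,0.4],[0,0,0,0,0,0.4]]'
python3 -c "
from bench import robot;o=robot.get_obs();print(o['wrist_torque'].round(3),o['joint_positions'][5].round(2))"
python3 -m handwheel '[[0,0,0,0,0,0],[0,0,0,0,0,0],[0,0,0,0,0,0],[0,0,0,0,0,0],[0,0,0,0,0,0]]' 0.28
python3 -m handwheel '[[0,0,-0.05,0,0,0],[0,0,-0.15,0,0,0],[0,0,-0.3,0,0,0],[0,0,-0.45,0,0,0],[0,0,-0.6,0,0,0],[-0.2,0,-0.7,0,0,0],[-0.4,0,-0.8,0,0,0],[-0.5,0,-0.8,0,0,0],[-0.5,0,-0.8,0,0,0],[-0.5,0,-0.8,0,0,0]]'
python3 - <<'E'
from h import *
im,c=snap("wrist","w15.png")
print("yellow",blob(im,c,(22,150,60),(34,255,255),.058))
print("red",blob(im,c,(0,150,60),(6,255,255),.072))
print("blue",blob(im,c,(95,90,20),(118,255,255),.044));print("green",blob(im,c,(38,45,20),(75,255,255),.044))
E
```

```text
time: 46.07
tool_pos: [0.4856, 0.2687, 0.0425]
ee_rot: [3.141, -0.0, 0.365]
wrist_force: [-1.1, -0.3, 4.5]
width: 0.0094
finger_force: 30.0
[-0.09   0.288 -0.019] 1.61
time: 46.48
tool_pos: [0.4854, 0.2687, 0.0417]
ee_rot: [3.142, 0.001, 0.364]
wrist_force: [-0.6, 0.1, -0.6]
width: 0.0334
finger_force: 0.0
time: 47.32
tool_pos: [0.3919, 0.2332, 0.2037]
ee_rot: [-3.142, -0.004, 0.364]
wrist_force: [1.0, -0.4, -0.1]
width: 0.0338
finger_force: 0.0
yellow [([487.0, 269.0], [27.0, 10.0], 20.8, [258.0, 99.0])]
red [([456.0, 333.0], [15.0, 6.0], -87.1, [190.0, 102.0]), ([518.0, 333.0], [15.0, 5.0], 89.7, [209.0, 42.0])]
blue [([541.0, 372.0], [72.0, 36.0], 89.7, [188.0, 16.0])]
green [([431.0, 289.0], [69.0, 34.0], 89.6, [224.0, 140.0])]
```

View pics/w15.png

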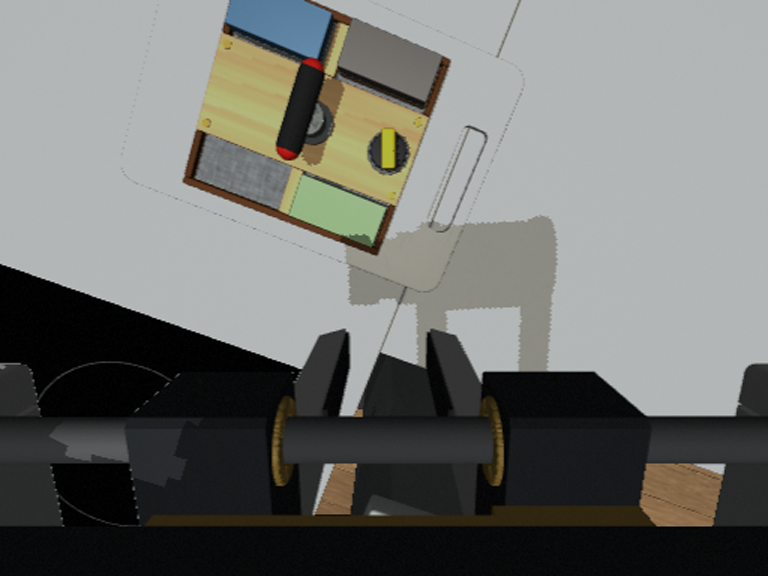

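The wing followed to 21° (222° turned in all, so at least 0.87 rad of slip). The carrier has not moved and the gripper is clear.

```bash
python3 -c "
from bench import robot;print(robot.close_job())"
```

```text
the job is handed in; nothing more can be done
None
```

I packed the three stones that were present (green, black and blue), hung the loaded carrier for over three seconds, set it down centred on the board and then locked the scale. The job is handed in, but the hand-in gave no verdict.

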